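Slacken the left-hand spindle nut and draw out its slotted washer

ROBOT

A 7-joint arm with a two-finger parallel gripper is mounted at the origin on a cart in front of the work surface, level with it; the furniture and walls round the work are solid. World frame = base frame: x ahead of the robot, y to its left, z up, the work surface at z = 0. Lengths are in m, angles in rad, forces in N, time in s.
With the tool pointing down it reaches from about 0.4 to 0.875 m from the base axis. Payload 19.3 kg.
Tool frame: the origin (TCP) lies at the very end of the fingers, on their centre line; the grasp point (between the pads) lies 19 mm behind it (grip_point_offset is the distance from the TCP to the grasp point, in m); z points along the fingers, y is the line along which they close (so a half turn about z gives the same grasp; the last joint's range is limited). The gripper opens to 85 mm and grips with 20 to 120 N. Pads are 22 mm wide; open, the fingers measure 114 mm over their backs; the gripper's body (76 mm by 85 mm) begins 54 mm behind the grasp point. The pads swing forward as they close: fully open they stand 13 mm farther back than shut.
Start: joints at [-1.346, 0.521, -0.036, 1.599, 0.021, 1.021, -0.113], TCP at [0.182, 0.598, 0.231] pointing down, gripper open.
Joint ranges: [-2.91, 2.91], [-0.3, 2.13], [-1.5, 1.42], [0.17, 2.43], [-1.26, 4.41], [0.16, 1.93], [-2.52, 2.52]. Speed limits (rad/s): [1.89, 1.89, 2.39, 2.39, 3.01, 3.01, 3.01].

INTERFACE

Orientations are given as [roll, pitch, yaw] about the fixed x, y, z axes, in that order (R = Rz(yaw) Ry(pitch) Rx(roll)).
In Python, from workcell import sense, capture, job_done, grip_point_offset gives the robot as it stands.
- The arm moves only by the tool carry_out, never from a script. Its argument "series" is a list of rows, each an object of numbers: "x", "y", "z": the shift along the world's x, y, z in cm; "rx", "ry", "rz": the turn, a rotation vector about the world's x, y, z in rad. In form: [{"x": .., "y": .., "z": .., "rx": .., "ry": .., "rz": ..}, ...]. A call has 1 to 12 rows; each row shifts and turns the commanded pose from where the row before left it; what a row does not reach is not made up. A row lasts 1/12 s, in which the tool goes at most 41.7 mm and 7.16 degrees, less where a joint would pass 70% of its speed; a pose out of reach is approached as far as the arm can. A call is refused whole if a number of a shift passes 4.17 or a number of a turn 0.125, either way. A call with a gripper value outside its range is refused whole. "jaw" is the closure, from 0 (fully open) to 1 (shut), set as the call begins (left out, the last holds). The fingers move at their own pace and stop on an object; "squeeze" is the grip in N (left out, the last holds). Time passes only in rows, so rows that do not move let the fingers close. It gives the time, the measured TCP pose, the force, the opening and the grip force at its end, in the units of the state.
- sense(): the state, without advancing time (a new reading comes with each control period).
- capture(name): name is "scene" or "side" or "wrist"; returns a dict with "frame" (384x512x3 uint8, red, green, blue), "fov_y" (degrees; the focal length in pixels is half the picture's height over the tangent of half this angle, whatever the lens; pixels are square), "cx", "cy" (the principal point, pixels), "rvec" (rotation vector, rad) and "tvec" (3), from world to camera coordinates, as OpenCV has them. Camera axes: x right, y down, z forward; pixel columns grow to the right and rows downward; lengths in m; the calibration is good to about 2 mm. A picture is of the moment at which its call begins. There is no depth.
- job_done(): hands the job in; it is judged then, once.
The state is a dict: "clock": time; "joint_positions": joint angles; "dq": joint speeds; "joint_efforts": joint torques, N m; "position": TCP position; "tcp_rot": TCP orientation; "contact_force": force on the tool from outside, world axes, zero at the start; "ft_torque": the same for the moment, N m; "finger_gap": opening from 0.0 (shut) to 1.0 (fully open); "grip_force": force on a finger pad.
Only numpy, scipy, OpenCV 4.12 (cv2) and the standard library are available. Lean on these libraries where they do the work, as an engineer would, in place of code of your own. Each camera call takes 0.05 s, during which the arm holds its last target. There are 200 camera calls.

TASK

Get the specimen grinder ready for a wheel change: its brass spindle nut has a LEFT-HAND thread, so slacken it by turning it clockwise seen from above; the spindle turns along idly until its lock catches, so go by feel, and never force the nut the tight way. Back the nut off just until its nose is clear of the steel horseshoe washer beneath it, but stop before it runs up against the dark snap ring at the end of the stud. Then draw the washer out sideways by its red fin without forcing it, and lay it flat, fin up, in the empty sample tray, without disturbing the bottle, the tin or the brass weight.

Things in the scene. Friction and masses are not known exactly. Their poses are not given: they have to be found in the camera images.
- grinder: Bench specimen grinder, fixed: grey housing 130 x 120 mm, top at 38 mm; origin at the centre of its underside, on the spindle axis, z up. On it turns a dark wheel of 96 mm diameter, top face 58 mm above the bench, with a steel stud of 14 mm diameter on the axis, 105 mm high, that ends in a dark snap ring.
- wheel_top (a point): Point on the spindle axis at the wheel's top face, fixed to the housing. Wheel, stud, washer and nut turn together idly (0.03 N m) about this axis until a lock catches, 0.1 to 2 rad clockwise seen from above (hidden, differs each time). The lock is rubber-cushioned, 2 N m per rad: it yields about 0.15 rad before the nut gives and springs back on release. Counter-clockwise it idles too, to 2.1 rad from the lock.
- nut: Brass hexagon nut on the stud, 32 mm across flats; origin on the axis under its nose (62 mm above the bench while tight), z up; flats face its own +y, -y and every 60 degrees. Tight, the hexagon spans 66.5 to 90.5 mm above the bench. Its round nose (26 mm diameter) sits 3.5 mm deep in the washer's recess: it must rise 3.6 mm before the washer can pass.
- nut_top (a point): Centre of the nut's top, on the axis, 31 mm above its origin; axes as the nut's. Coarse left-hand thread: clockwise from above on the locked spindle it rises 3.2 mm per rad (stiff all the way, 0.3 N m), so it is clear after about 1.2 rad of its own turn on the stud; at 5.5 mm (1.75 rad) it counts as run against the snap ring. Counter-clockwise tightens it.
- washer: Steel horseshoe washer, loose, between wheel and nut: plate 52 x 52 mm, 7.5 mm thick at the rim; 18 mm slot open to its own +x; tail 20 mm wide to -x, ending 73 mm from the origin, with the red fin. Origin at the underside, on the spindle axis while in place, z up. Drawn along its own -x it is clear of the stud after 35 mm. 0.1 to 0.16 kg. It turns with the spindle.
- washer_fin (a point): Top centre of the washer's red fin (upright, 10 mm thick across the washer's y, 22 mm long along x, 23.5 mm tall above the tail), 62 mm from the washer's origin along -x, 31 mm above its underside; axes as the washer's.
- washer_mid (a point): Middle of the washer's length on its underside, 23.5 mm from the origin along -x (the washer with tail is 99 mm long).
- sample_tray: Empty metal tray, fixed, 115 x 170 mm (long along its y), inside 108 x 164 mm, floor 2 mm thick, walls 17 mm high; origin at the centre of its underside.
- alcohol_bottle: Bystander: white plastic bottle with a blue cap, 43 mm diameter, 100 mm tall, loose; origin at the centre of its underside.
- grease_tin: Bystander: round tin with a yellow lid, 54 mm diameter, 25 mm tall, loose; origin at the centre of its underside.
- weight_100g: Bystander: brass laboratory weight, 22 mm diameter, 36 mm tall, loose; origin at the centre of its underside.
Not all that is in view belongs to the job. Of the things like the washer, leave any that is turquoise; of the rest the larger one is meant.

How it is judged:
By the outcome, as a careful person would: the job done as asked, in the order asked, and still so for the second after the job is handed in, with the robot touching nothing.
It also fails if it takes over 72 s, if anything falls off the work surface, if the arm or the gripper's body presses on something with over 40 N, if the wrist force passes 120 N, or if a joint passes its speed limit or range.

## Working session

There is one attempt and no reset: what is moved stays moved. The work goes in short steps, Python scripts to look and compute and a tool call to move; the robot and the scene stay as the last step left them, time stands still between calls to the robot, and variables do not carry over. Pictures are saved under pics/ and viewed, at most 10 in all, crops included, and the job is handed in when it is done.

Besides the shell and the picture viewer there is one more tool, called after ">>>" by a JSON object that holds its "api" and its "payload", one argument or row to a line. carry_out: Moves the arm, as the interface text tells. Its arguments: {"type":"object","properties":{"series":{"type":"array","items":{"type":"object","properties":{"x":{"type":"number"},"y":{"type":"number"},"z":{"type":"number"},"rx":{"type":"number"},"ry":{"type":"number"},"rz":{"type":"number"}}}},"jaw":{"type":"number"},"squeeze":{"type":"number"}},"required":["series"]}

```bash
mkdir -p pics; cat > h.py <<'E'
import numpy as np, cv2
from workcell import sense, capture, job_done, grip_point_offset
def cam(c):
    R=cv2.Rodrigues(np.array(c["rvec"],float))[0]; t=np.array(c["tvec"],float).ravel()
    f=c["frame"].shape[0]/2/np.tan(np.radians(c["fov_y"])/2)
    return R,t,f,c["cx"],c["cy"]
def ray(c,u,v):
    R,t,f,cx,cy=cam(c); d=R.T@np.array([(u-cx)/f,(v-cy)/f,1]); return -R.T@t,d/np.linalg.norm(d)
def plane(c,u,v,z):
    o,d=ray(c,u,v); return o+d*(z-o[2])/d[2]
def proj(c,p):
    R,t,f,cx,cy=cam(c); q=R@np.array(p,float)+t; return np.array([f*q[0]/q[2]+cx,f*q[1]/q[2]+cy])
def tri(a,b):
    A=np.zeros((3,3));B=np.zeros(3)
    for o,d in (a,b):
        P=np.eye(3)-np.outer(d,d);A+=P;B+=P@o
    return np.linalg.solve(A,B)
def save(n,im): cv2.imwrite("pics/"+n,im[:,:,::-1])
def grab(n):
    c=capture(n); return c
E
python3 - <<'E'
from h import *
import pickle
cs={n:capture(n) for n in("scene","side")}
pickle.dump(cs,open("cs.pkl","wb"))
for n,c in cs.items():
    save(n+".png",c["frame"]); o,_=ray(c,256,192); print(n,c["fov_y"],c["cx"],c["cy"],o, plane(c,256,192,0))
print(sense(),grip_point_offset)
E
```

```text
scene 49.6934091625083 258.1859477188587 187.9326911492026 [ 0.19254951 -0.56508475  0.84877736] [ 6.49717771e-01  9.61833479e-02 -1.11022302e-16]
side 46.828886713487286 255.00208022402092 199.66653176210227 [0.23195201 0.9282856  0.48578855] [ 6.82039417e-01 -1.97145003e-01 -5.55111512e-17]
{'clock': 0.1, 'joint_positions': array([-1.34622947,  0.52196423, -0.03632713,  1.59995191,  0.02120845,
        1.02111673, -0.11279181]), 'dq': array([-0.00040455, -0.00284754, -0.00073175,  0.00040437,  0.00034285,
       -0.00133897,  0.00159228]), 'joint_efforts': array([ 5.12409359e-03, -9.28480053e+01,  1.98533133e+00, -3.70538056e+01,
        1.83493114e-02,  5.48934069e-03, -5.53001007e-05]), 'position': array([0.18151847, 0.59773533, 0.23077685]), 'tcp_rot': array([-3.14054088e+00,  8.19858207e-05,  2.84682723e+00]), 'contact_force': array([-0.14368587,  0.11049989,  0.62481873]), 'ft_torque': array([ 0.02253667, -0.0145053 , -0.00165795]), 'grip_force': 0.0, 'finger_gap': 1.0020667129091418} 0.0187
```

View pics/scene.png

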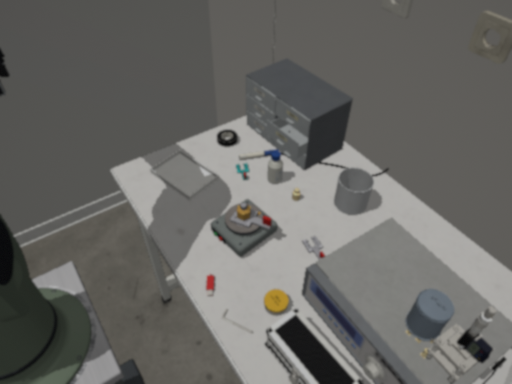

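View pics/side.png

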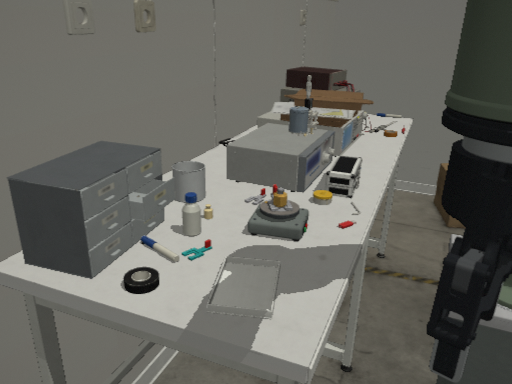

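The scene view shows the grinder at about (244,228), with the brass nut at (243,211) and the red fin on it at (267,221). The tray is at (184,174), bottle (275,170), weight (296,194) and tin (277,301).
Candidates for the washer: the one in the grinder (fin 267,221), a turquoise one (243,171) and a small grey loose one (313,245, fin 322,255). I choose the one under the nut and check it in a close crop.

```bash
python3 - <<'E'
from h import *
import pickle
cs=pickle.load(open("cs.pkl","rb"))
a=cs["scene"]["frame"][185:265,200:335]; b=cs["side"]["frame"][175:245,235:325]
a=cv2.resize(a,None,fx=5.5,fy=5.5,interpolation=cv2.INTER_CUBIC)[:,:742]; b=cv2.resize(b,(0,0),fx=6,fy=6,interpolation=cv2.INTER_CUBIC)
print(a.shape,b.shape)
im=np.zeros((600,800,3),np.uint8); 
a=cv2.resize(cs["scene"]["frame"][190:260,205:285],(400,350),interpolation=cv2.INTER_CUBIC)
b=cv2.resize(cs["side"]["frame"][175:245,240:320],(400,350),interpolation=cv2.INTER_CUBIC)
im=np.hstack([a,b]); save("crop1.png",im)
def cents(c,m,amin=6):
    n,l,s,ce=cv2.connectedComponentsWithStats(m.astype(np.uint8))
    return [(s[i,4],s[i,:4].tolist(),ce[i].round(1).tolist()) for i in range(1,n) if s[i,4]>=amin]
for k,c in cs.items():
    hsv=cv2.cvtColor(c["frame"],cv2.COLOR_RGB2HSV);H,S,V=hsv[...,0],hsv[...,1],hsv[...,2]
    for nm,m in dict(red=((H<6)|(H>172))&(S>140)&(V>70),brass=(H>10)&(H<24)&(S>110)&(V>80),yellow=(H>=21)&(H<32)&(S>130),blue=(H>105)&(H<128)&(S>130)).items():
        print(k,nm,[x for x in cents(c,m) if x[2][1]>90])
E
```

```text
(440, 742, 3) (420, 540, 3)
scene red [(np.int32(49), [263, 216, 8, 9], [266.6, 219.9]), (np.int32(7), [219, 236, 3, 4], [220.3, 237.3]), (np.int32(8), [321, 253, 3, 4], [321.6, 254.8]), (np.int32(71), [207, 276, 7, 13], [210.1, 282.2])]
scene brass [(np.int32(113), [237, 206, 13, 13], [243.0, 212.2]), (np.int32(440), [265, 290, 24, 23], [276.0, 300.7])]
scene yellow [(np.int32(413), [265, 290, 23, 22], [276.0, 300.6])]
scene blue [(np.int32(72), [266, 151, 14, 9], [274.0, 154.4])]
side red [(np.int32(26), [273, 184, 4, 8], [274.5, 188.0]), (np.int32(19), [261, 189, 4, 6], [262.7, 191.6]), (np.int32(63), [339, 221, 14, 7], [345.5, 224.2]), (np.int32(7), [305, 223, 2, 4], [305.6, 224.7]), (np.int32(32), [205, 240, 5, 8], [207.1, 243.3])]
side brass [(np.int32(96), [288, 89, 18, 11], [299.4, 94.7]), (np.int32(534), [310, 89, 63, 15], [337.7, 96.4]), (np.int32(50), [385, 130, 12, 7], [390.6, 133.9]), (np.int32(166), [273, 191, 14, 16], [279.6, 199.1]), (np.int32(153), [314, 190, 19, 10], [322.6, 194.3]), (np.int32(10), [374, 271, 6, 2], [376.1, 271.6]), (np.int32(17), [393, 273, 9, 3], [396.6, 273.9]), (np.int32(6), [413, 277, 3, 3], [413.7, 277.8]), (np.int32(18), [425, 280, 8, 3], [428.7, 281.1])]
side yellow [(np.int32(145), [314, 190, 18, 9], [322.6, 194.1]), (np.int32(6), [374, 271, 4, 2], [375.5, 271.5]), (np.int32(8), [395, 273, 6, 2], [397.0, 273.8]), (np.int32(7), [427, 281, 5, 2], [428.9, 281.3])]
side blue [(np.int32(15), [377, 114, 8, 2], [380.7, 114.5]), (np.int32(93), [186, 193, 10, 10], [190.5, 197.4]), (np.int32(74), [141, 237, 14, 11], [147.4, 241.2])]
```

View pics/crop1.png

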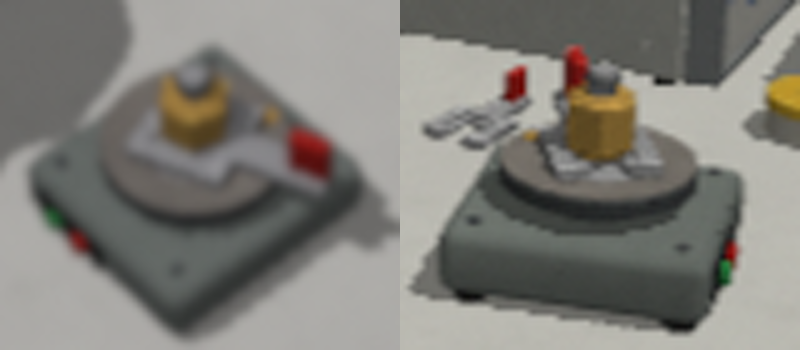

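The crop confirms it: the washer with the tall red fin sits under the brass nut, and its slot faces the side camera. Next I locate everything.

```bash
python3 - <<'E'
from h import *
import pickle
cs=pickle.load(open("cs.pkl","rb"));a,b=cs["scene"],cs["side"]
T=lambda p,q:tri(ray(a,*p),ray(b,*q)).round(4)
nut=T((243.3,211),(279.8,198.5)); print("nut",nut, "planes",plane(a,243.3,211,.08).round(4),plane(b,279.8,198.5,.08).round(4))
fin=T((266.6,219.9),(274.5,187.5)); print("fin",fin, plane(a,266.6,219.9,.08).round(4),plane(b,274.5,187.5,.085).round(4))
print("tin",T((276,300.7),(322.6,194.2)),"bottlecap",T((274,154.4),(190.5,197.4)))
# tray by corners: segment darker region in side
print("tray scene corners", [plane(a,*p,.015).round(3).tolist() for p in((177,151),(217,178),(188,196),(151,171))])
print("tray side corners", [plane(b,*p,.017).round(3).tolist() for p in((227,259),(281,262),(276,312),(209,307))])
print("housing corners scene z.038",[plane(a,205+x/5,190+y/5,.038).round(3).tolist() for x,y in((30,178),(182,330),(360,185),(212,45))])
print("weight",plane(a,296,192,.03), "bottle",plane(a,275,178,.03))
E
```

```text
nut [ 0.5436 -0.0018  0.0792] planes [ 0.5449 -0.0018  0.08  ] [0.5411 0.0015 0.08  ]
fin [ 0.5758 -0.0572  0.0813] [ 0.5759 -0.0566  0.08  ] [ 0.5732 -0.0486  0.085 ]
tin [ 0.4889 -0.2171  0.0209] bottlecap [0.7199 0.1136 0.0927]
tray scene corners [[0.538, 0.361, 0.015], [0.58, 0.192, 0.015], [0.478, 0.176, 0.015], [0.436, 0.323, 0.015]]
tray side corners [[0.579, 0.212, 0.017], [0.473, 0.176, 0.017], [0.426, 0.335, 0.017], [0.536, 0.37, 0.017]]
housing corners scene z.038 [[0.471, 0.034, 0.038], [0.485, -0.085, 0.038], [0.605, -0.062, 0.038], [0.596, 0.058, 0.038]]
weight [0.72409986 0.01220255 0.03      ] bottle [0.7084512  0.08793401 0.03      ]
```

>>> {"api": "carry_out", "payload": {
  "series": [
    {"x":1.5,"y":-2.5,"z":0.1},
    {"x":1.5,"y":-2.5,"z":0.1},
    {"x":1.5,"y":-2.5,"z":0.1},
    {"x":1.5,"y":-2.5,"z":0.1},
    {"x":1.5,"y":-2.5,"z":0.1},
    {"x":1.5,"y":-2.5,"z":0.1},
    {"x":1.5,"y":-2.5,"z":0.1},
    {"x":1.5,"y":-2.5,"z":0.1},
    {"x":1.5,"y":-2.5,"z":0.1},
    {"x":1.5,"y":-2.5,"z":0.1},
    {"x":1.5,"y":-2.5,"z":0.1},
    {"x":1.5,"y":-2.5,"z":0.1}
  ]
}}

```text
invalid input at $.series[0]: expected keys x, y, z, rx, ry, rz
```

>>> {"api": "carry_out", "payload": {
  "series": [
    {"x":1.5,"y":-2.5},
    {"x":1.5,"y":-2.5},
    {"x":1.5,"y":-2.5},
    {"x":1.5,"y":-2.5},
    {"x":1.5,"y":-2.5},
    {"x":1.5,"y":-2.5},
    {"x":1.5,"y":-2.5},
    {"x":1.5,"y":-2.5},
    {"x":1.5,"y":-2.5},
    {"x":1.5,"y":-2.5},
    {"x":1.5,"y":-2.5},
    {"x":0,"y":0}
  ]
}}

```text
invalid input at $.series[0]: expected keys x, y, z, rx, ry, rz
```

```bash
python3 - <<'E'
from h import *
import pickle
c=capture("wrist"); pickle.dump(c,open("w1.pkl","wb"))
s=sense(); print(s["clock"],s["position"],s["tcp_rot"],s["joint_positions"].round(3),c["fov_y"],ray(c,256,192)[0])
print("proj nut top",proj(c,[.5436,-.0018,.093]),"stud",proj(c,[.5436,-.0018,.105]))
save("w1.png",c["frame"])
E
```

```text
0.15 [0.18153486 0.59780254 0.23087095] [-3.14074595e+00  5.07692524e-05  2.84681161e+00] [-1.346  0.522 -0.036  1.6    0.021  1.021 -0.113] 71.9097117946929 [0.10336871 0.62075155 0.37383727]
proj nut top [-23.23971378 472.84292155] stud [-30.2964719 482.3901171]
```

View pics/w1.png

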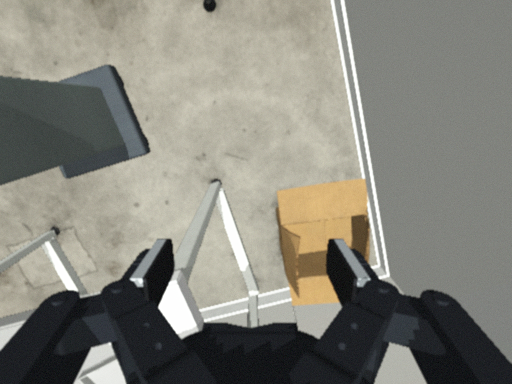

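That picture shows only the floor beside the cart, because the moves were refused (every key is required). Resending.

>>> {"api": "carry_out", "payload": {
  "series": [
    {"x":1.5,"y":-2.5,"z":0.1,"rx":0,"ry":0,"rz":0},
    {"x":1.5,"y":-2.5,"z":0.1,"rx":0,"ry":0,"rz":0},
    {"x":1.5,"y":-2.5,"z":0.1,"rx":0,"ry":0,"rz":0},
    {"x":1.5,"y":-2.5,"z":0.1,"rx":0,"ry":0,"rz":0},
    {"x":1.5,"y":-2.5,"z":0.1,"rx":0,"ry":0,"rz":0},
    {"x":1.5,"y":-2.5,"z":0.1,"rx":0,"ry":0,"rz":0},
    {"x":1.5,"y":-2.5,"z":0.1,"rx":0,"ry":0,"rz":0},
    {"x":1.5,"y":-2.5,"z":0.1,"rx":0,"ry":0,"rz":0},
    {"x":1.5,"y":-2.5,"z":0.1,"rx":0,"ry":0,"rz":0},
    {"x":1.5,"y":-2.5,"z":0.1,"rx":0,"ry":0,"rz":0},
    {"x":1.5,"y":-2.5,"z":0.1,"rx":0,"ry":0,"rz":0},
    {"x":1.5,"y":-2.5,"z":0.1,"rx":0,"ry":0,"rz":0}
  ]
}}

```text
clock: 1.15
position: [0.3621, 0.2967, 0.2433]
tcp_rot: [-3.142, -0.0, 2.847]
contact_force: [-0.7, 0.6, 0.2]
finger_gap: 1.002
grip_force: 0.0
```

>>> {"api": "carry_out", "payload": {
  "series": [
    {"x":1.5,"y":-2.5,"z":0,"rx":0,"ry":0,"rz":0},
    {"x":1.5,"y":-2.5,"z":0,"rx":0,"ry":0,"rz":0},
    {"x":1.5,"y":-2.5,"z":0,"rx":0,"ry":0,"rz":0},
    {"x":1.5,"y":-2.5,"z":0,"rx":0,"ry":0,"rz":0},
    {"x":1.5,"y":-2.5,"z":0,"rx":0,"ry":0,"rz":0},
    {"x":1.5,"y":-2.5,"z":0,"rx":0,"ry":0,"rz":0},
    {"x":1.5,"y":-2.5,"z":0,"rx":0,"ry":0,"rz":0},
    {"x":1.5,"y":-2.5,"z":0,"rx":0,"ry":0,"rz":0},
    {"x":1.5,"y":-2.5,"z":0,"rx":0,"ry":0,"rz":0},
    {"x":1.5,"y":-2.5,"z":0,"rx":0,"ry":0,"rz":0},
    {"x":0,"y":0,"z":0,"rx":0,"ry":0,"rz":0}
  ]
}}

```text
clock: 2.07
position: [0.5135, 0.043, 0.2432]
tcp_rot: [-3.14, 0.001, 2.841]
contact_force: [-0.6, -0.7, -1.0]
finger_gap: 1.0
grip_force: 0.0
```

```bash
python3 - <<'E'
from h import *
import pickle
c=capture("wrist"); pickle.dump(c,open("w1.pkl","wb"))
s=sense(); print(s["clock"],s["position"],s["tcp_rot"],s["joint_positions"].round(3),ray(c,256,192)[0],s["ft_torque"])
print("proj nut top",proj(c,[.5436,-.0018,.093]),"stud",proj(c,[.5436,-.0018,.105]))
save("w2.png",c["frame"])
E
```

```text
2.1167 [0.51237957 0.04541672 0.24306283] [-3.14070635e+00  2.30918742e-04  2.84266387e+00] [-0.36   0.337  0.199  1.883 -0.081  0.929  1.149] [0.43528705 0.06653785 0.38618955] [ 0.01448273 -0.01249943  0.01622034]
proj nut top [222.32848431 211.40813508] stud [221.2910869  215.46030119]
```

View pics/w2.png

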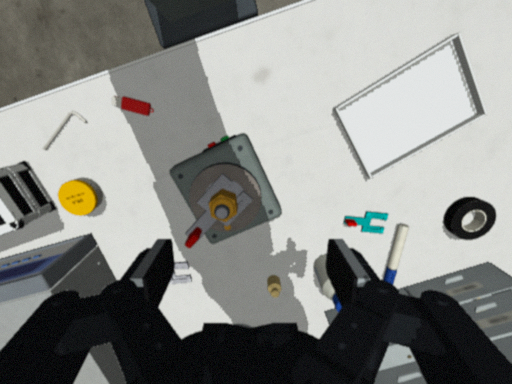

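The wrist view shows the nut at (223,207), its fin at (193,238) and the tray corners at about (334,109), (456,37), (483,113) and (369,179). I turn the wrist back so it has the full clockwise range, and bring the camera over the nut.

>>> {"api": "carry_out", "payload": {
  "series": [
    {"x":-0.4,"y":-0.2,"z":-0.8,"rx":0,"ry":0,"rz":0.124},
    {"x":-0.4,"y":-0.2,"z":-0.8,"rx":0,"ry":0,"rz":0.124},
    {"x":-0.4,"y":-0.2,"z":-0.8,"rx":0,"ry":0,"rz":0.124},
    {"x":-0.4,"y":-0.2,"z":-0.8,"rx":0,"ry":0,"rz":0.124},
    {"x":-0.4,"y":-0.2,"z":-0.8,"rx":0,"ry":0,"rz":0.124},
    {"x":-0.4,"y":-0.2,"z":-0.8,"rx":0,"ry":0,"rz":0.124},
    {"x":-0.4,"y":-0.2,"z":-0.8,"rx":0,"ry":0,"rz":0.124},
    {"x":-0.4,"y":-0.2,"z":-0.8,"rx":0,"ry":0,"rz":0.124},
    {"x":-0.4,"y":-0.2,"z":-0.8,"rx":0,"ry":0,"rz":0.124},
    {"x":-0.4,"y":-0.2,"z":-0.8,"rx":0,"ry":0,"rz":0.124},
    {"x":-0.4,"y":-0.2,"z":-0.8,"rx":0,"ry":0,"rz":0.124},
    {"x":0,"y":0,"z":-0.8,"rx":0,"ry":0,"rz":0.124}
  ]
}}

```text
clock: 3.12
position: [0.4666, 0.0264, 0.1469]
tcp_rot: [3.141, -0.0, -1.941]
contact_force: [0.5, 0.8, -0.1]
finger_gap: 0.995
grip_force: 0.0
```

>>> {"api": "carry_out", "payload": {
  "series": [
    {"x":0,"y":0,"z":0,"rx":0,"ry":0,"rz":0.124},
    {"x":0,"y":0,"z":0,"rx":0,"ry":0,"rz":0.124},
    {"x":0,"y":0,"z":0,"rx":0,"ry":0,"rz":0.124},
    {"x":0,"y":0,"z":0,"rx":0,"ry":0,"rz":0.124},
    {"x":0,"y":0,"z":0,"rx":0,"ry":0,"rz":0.124},
    {"x":0,"y":0,"z":0,"rx":0,"ry":0,"rz":0.124},
    {"x":0,"y":0,"z":0,"rx":0,"ry":0,"rz":0.124},
    {"x":0,"y":0,"z":0,"rx":0,"ry":0,"rz":0.124},
    {"x":0,"y":0,"z":0,"rx":0,"ry":0,"rz":0.124},
    {"x":0,"y":0,"z":0,"rx":0,"ry":0,"rz":0.124},
    {"x":0,"y":0,"z":0,"rx":0,"ry":0,"rz":0.124},
    {"x":0,"y":0,"z":0,"rx":0,"ry":0,"rz":0.124}
  ]
}}

```text
clock: 4.12
position: [0.4327, 0.067, 0.0979]
tcp_rot: [3.114, -0.056, -0.784]
contact_force: [0.3, 1.1, -0.6]
finger_gap: 0.994
grip_force: 0.0
```

```bash
python3 - <<'E'
from h import *
import pickle
c0=pickle.load(open("w1.pkl","rb"))
print("tray rim (w1)",[plane(c0,*p,.017).round(4).tolist() for p in((334,109),(456,37),(483,113),(369,179))])
c=capture("wrist"); pickle.dump(c,open("w2.pkl","wb"))
s=sense(); print(s["clock"],s["position"],s["tcp_rot"],s["joint_positions"].round(3))
hsv=cv2.cvtColor(c["frame"],cv2.COLOR_RGB2HSV);H,S,V=[hsv[...,i] for i in range(3)]
m=((H>8)&(H<28)&(S>90)&(V>50)).astype(np.uint8)
for nm,m in (("nut",m),("red",(((H<6)|(H>172))&(S>140)&(V>60)).astype(np.uint8))):
  cn,_=cv2.findContours(m,cv2.RETR_EXTERNAL,cv2.CHAIN_APPROX_NONE)
  for k in cn:
    if cv2.contourArea(k)>60:
        h=cv2.convexHull(k); ap=cv2.approxPolyDP(h,3,True)[:,0]
        print(nm,cv2.contourArea(k),cv2.boundingRect(k),k[:,0].mean(0),ap.tolist())
im=c["frame"]; u,v=proj(c,[.5436,-.0018,.09]).astype(int); print(u,v)
y0=max(0,v-60);x0=max(0,u-70);print(x0,y0)
save("w3.png",cv2.resize(im[y0:y0+120,x0:x0+150],None,fx=5,fy=5,interpolation=cv2.INTER_CUBIC))
E
```

```text
tray rim (w1) [[0.4759, 0.1712, 0.017], [0.4366, 0.3321, 0.017], [0.5399, 0.3607, 0.017], [0.5864, 0.2, 0.017]]
4.1667 [0.42953084 0.07012761 0.09660801] [ 3.11340229 -0.05677373 -0.76861788] [ 0.642  1.009 -1.495  2.16   1.153  1.269  2.519]
nut 2256.5 (155, 0, 72, 54) [193.37674419  23.08372093] [[226, 24], [215, 50], [187, 53], [155, 9], [159, 0], [222, 0]]
red 825.0 (372, 94, 51, 28) [396.95454545 108.02272727] [[421, 95], [420, 113], [384, 121], [372, 115], [379, 103]]
187 2
117 0
```

View pics/w3.png

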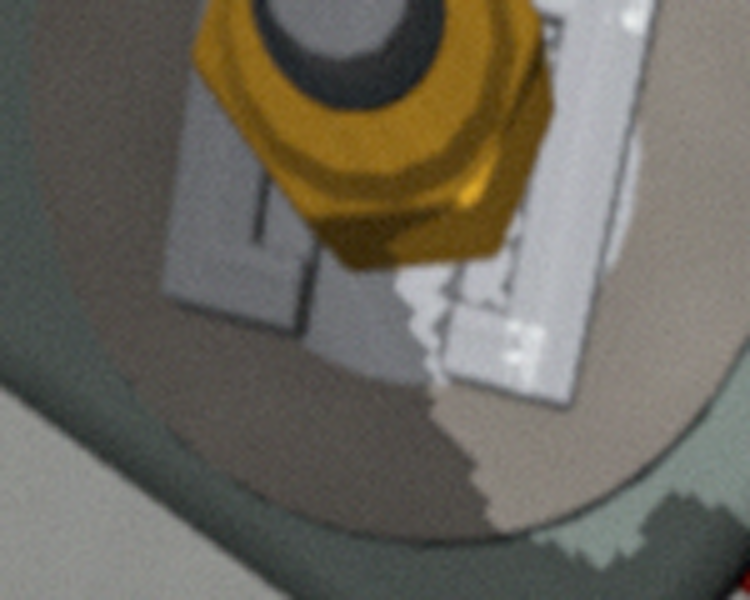

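The view shows the nut, cut off at the top edge with its centre near (187,3), over the washer. The wrist turned the wrong way and joint 7 hit its limit: turning counter-clockwise raises q7. So I go back about 1.5 rad and level the tool.

```bash
python3 - <<'E'
from h import *
from scipy.spatial.transform import Rotation as R
s=sense(); now=R.from_euler("xyz",s["tcp_rot"])
for y in(-2.2,-2.3):
    r=(R.from_euler("xyz",[np.pi,0,y])*now.inv()).as_rotvec(); print(y,r)
    print((R.from_euler("xyz",[np.pi,0,s["tcp_rot"][2]])*now.inv()).as_rotvec())
E
```

```text
-2.2 [ 0.06433845 -0.02527384 -1.43006746]
[0.05972303 0.02121929 0.00080024]
-2.3 [ 0.06380707 -0.02882474 -1.53002558]
[0.05972303 0.02121929 0.00080024]
```

>>> {"api": "carry_out", "payload": {
  "series": [
    {"x":0.5,"y":0,"z":1.5,"rx":0.0054,"ry":-0.0021,"rz":-0.12},
    {"x":0.5,"y":0,"z":1.5,"rx":0.0054,"ry":-0.0021,"rz":-0.12},
    {"x":1.5,"y":0,"z":1,"rx":0.0054,"ry":-0.0021,"rz":-0.12},
    {"x":1.5,"y":0,"z":0.5,"rx":0.0054,"ry":-0.0021,"rz":-0.12},
    {"x":1.5,"y":0,"z":0,"rx":0.0054,"ry":-0.0021,"rz":-0.12},
    {"x":1.5,"y":0,"z":0,"rx":0.0054,"ry":-0.0021,"rz":-0.12},
    {"x":1.5,"y":0,"z":0,"rx":0.0054,"ry":-0.0021,"rz":-0.12},
    {"x":1.5,"y":0,"z":0,"rx":0.0054,"ry":-0.0021,"rz":-0.12},
    {"x":1.5,"y":0,"z":0,"rx":0.0054,"ry":-0.0021,"rz":-0.12},
    {"x":1.5,"y":0,"z":0,"rx":0.0054,"ry":-0.0021,"rz":-0.12},
    {"x":1.5,"y":0,"z":0,"rx":0.0054,"ry":-0.0021,"rz":-0.12},
    {"x":1.5,"y":0,"z":0,"rx":0.0054,"ry":-0.0021,"rz":-0.12}
  ]
}}

```text
clock: 5.17
position: [0.5938, 0.0679, 0.145]
tcp_rot: [3.142, -0.0, -2.232]
contact_force: [-0.2, 0.4, 1.0]
finger_gap: 1.001
grip_force: 0.0
```

```bash
python3 - <<'E'
from h import *
s=sense(); print(s["clock"],s["position"],s["tcp_rot"],s["joint_positions"].round(3))
E
```

```text
5.1667 [0.59384449 0.06786303 0.14499724] [ 3.14152825e+00 -1.92889960e-04 -2.23175098e+00] [ 0.531  0.908 -1.233  1.713  0.915  1.218  1.537]
```

```bash
cat > nut.py <<'E'
from h import *
import pickle,sys
c=capture("wrist"); pickle.dump(c,open("w3.pkl","wb"))
s=sense(); print(s["clock"],s["position"],s["tcp_rot"])
hsv=cv2.cvtColor(c["frame"],cv2.COLOR_RGB2HSV);H,S,V=[hsv[...,i] for i in range(3)]
o,_=ray(c,0,0); print("cam",o)
red=((H<6)|(H>172))&(S>140)&(V>60)
br=(H>8)&(H<28)&(S>90)&(V>40)
for nm,m in (("nut",br),("red",red)):
  cn,_=cv2.findContours(m.astype(np.uint8),cv2.RETR_EXTERNAL,cv2.CHAIN_APPROX_NONE)
  for k in cn:
    if cv2.contourArea(k)>150:
        ap=cv2.approxPolyDP(cv2.convexHull(k),2.5,True)[:,0]
        z=.0905 if nm=="nut" else .089
        print(nm,cv2.contourArea(k),[(p.tolist(),plane(c,*p,z)[:2].round(4).tolist()) for p in ap], plane(c,*(k[:,0].min(0)+k[:,0].max(0))/2,z).round(4))
u,v=proj(c,[.5436,-.0018,.085]).astype(int); print(u,v)
y0=max(0,v-60);x0=max(0,u-75);print(x0,y0)
save(sys.argv[1],cv2.resize(c["frame"][y0:y0+120,x0:x0+150],None,fx=5,fy=5,interpolation=cv2.INTER_CUBIC))
E
python3 nut.py w4.png
```

```text
5.2167 [0.59610466 0.0676186  0.14515661] [-3.14108663e+00  1.36963004e-03 -2.24293793e+00]
cam [0.54287934 0.0050544  0.28806749]
nut 435.0 [([141, 209], [0.6614, 0.0155]), ([141, 218], [0.667, 0.0211]), ([132, 227], [0.6786, 0.0223]), ([123, 230], [0.6865, 0.0196]), ([116, 227], [0.689, 0.0142]), ([118, 215], [0.6798, 0.0078]), ([127, 207], [0.669, 0.0073])] [0.6751 0.0148 0.0905]
nut 1814.5 [([249, 67], [0.5287, -0.0136]), ([269, 81], [0.5232, 0.0019]), ([268, 107], [0.534, 0.0153]), ([245, 120], [0.5525, 0.0123]), ([225, 108], [0.5587, -0.003]), ([224, 82], [0.5482, -0.0167])] [ 0.5405 -0.0012  0.0905]
red 467.5 [([149, 51], [0.5759, -0.063]), ([154, 49], [0.5723, -0.0618]), ([176, 58], [0.5644, -0.0487]), ([184, 64], [0.5626, -0.0426]), ([183, 72], [0.5665, -0.0392]), ([149, 61], [0.5802, -0.0586])] [ 0.571  -0.0515  0.089 ]
red 321.0 [([13, 3], [0.6253, -0.1366]), ([19, 0], [0.6209, -0.1353]), ([31, 6], [0.6175, -0.1285]), ([42, 22], [0.6191, -0.1183]), ([38, 24], [0.6221, -0.1192]), ([24, 19], [0.6271, -0.1267])] [ 0.622  -0.1277  0.089 ]
242 95
167 35
```

View pics/w4.png

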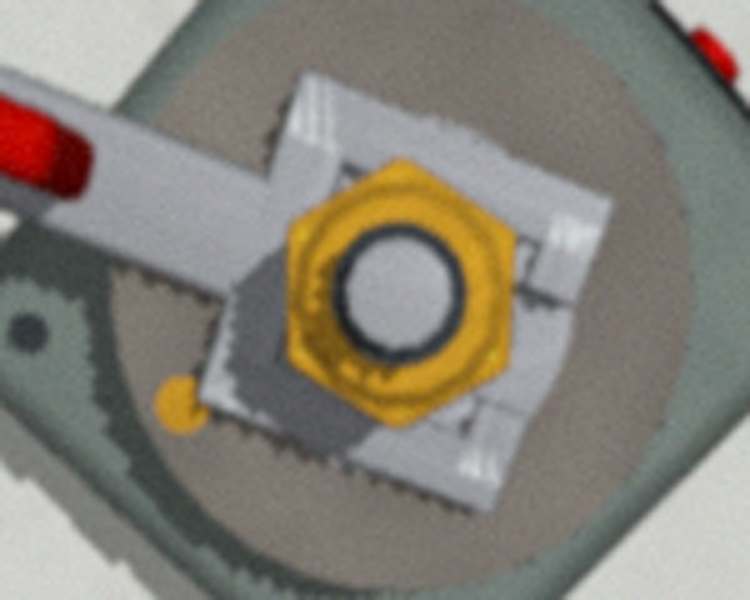

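The crop shows the tight nut with its stud centre at image pixel (247,93). The washer tail and fin point to the left, and there is an index dot on the wheel at (203,116). The hexagon's centre is about (0.5412, -0.0008), and its flat normals at 21°+60k already line up with the jaw line (142°).

>>> {"api": "carry_out", "payload": {
  "series": [
    {"x":-0.9,"y":-1.1,"z":0,"rx":0,"ry":0,"rz":0},
    {"x":-0.9,"y":-1.1,"z":0,"rx":0,"ry":0,"rz":0},
    {"x":-0.9,"y":-1.1,"z":0,"rx":0,"ry":0,"rz":0},
    {"x":-0.9,"y":-1.1,"z":0,"rx":0,"ry":0,"rz":0},
    {"x":-0.9,"y":-1.1,"z":0,"rx":0,"ry":0,"rz":0},
    {"x":-0.9,"y":-1.3,"z":0,"rx":0,"ry":0,"rz":0},
    {"x":0,"y":0,"z":0,"rx":0,"ry":0,"rz":0},
    {"x":0,"y":0,"z":0,"rx":0,"ry":0,"rz":0}
  ],
  "jaw": 0.4,
  "squeeze": 60
}}

```text
clock: 5.88
position: [0.5391, -0.0009, 0.145]
tcp_rot: [-3.141, -0.001, -2.227]
contact_force: [-0.6, 0.7, 0.7]
finger_gap: 0.6
grip_force: 0.0
```

```bash
python3 - <<'E'
from h import *
c=capture("wrist")
s=sense(); print(s["clock"],s["position"],s["tcp_rot"],s["joint_positions"].round(3),s["finger_gap"],s["ft_torque"])
hsv=cv2.cvtColor(c["frame"],cv2.COLOR_RGB2HSV);H,S,V=[hsv[...,i] for i in range(3)]
m=((H>8)&(H<28)&(S>90)&(V>40)).astype(np.uint8)
for k in cv2.findContours(m,cv2.RETR_EXTERNAL,cv2.CHAIN_APPROX_NONE)[0]:
    if cv2.contourArea(k)>300: print(cv2.boundingRect(k))
for z in(.09,.145):print(proj(c,[.5412,-.0008,z]),proj(c,[*s["position"][:2],z]))
save("w5.png",c["frame"])
E
```

```text
5.9333 [ 5.39439076e-01 -2.58088448e-04  1.45068660e-01] [-3.14155724e+00 -1.44682606e-04 -2.22608507e+00] [ 0.714  0.855 -1.278  1.866  0.907  1.16   1.589] 0.5995023237746914 [-0.00713138  0.01461356  0.02320917]
(226, 182, 40, 48)
[245.40888538 210.15593076] [247.54410444 209.41504343]
[244.10127775 244.80154424] [246.92764412 243.86268385]
```

View pics/w5.png

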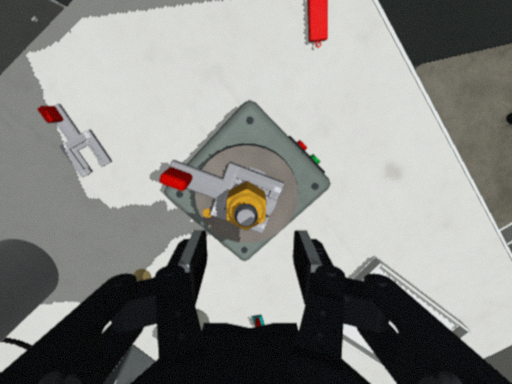

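The view shows the fingers astride the nut (246,206), with the fin clear at (176,178). I centre and go down.

>>> {"api": "carry_out", "payload": {
  "series": [
    {"x":0.2,"y":-0.1,"z":-1,"rx":0,"ry":0,"rz":-0.008},
    {"x":0,"y":0,"z":-1,"rx":0,"ry":0,"rz":0},
    {"x":0,"y":0,"z":-1,"rx":0,"ry":0,"rz":0},
    {"x":0,"y":0,"z":-1,"rx":0,"ry":0,"rz":0},
    {"x":0,"y":0,"z":-1,"rx":0,"ry":0,"rz":0},
    {"x":0,"y":0,"z":-1,"rx":0,"ry":0,"rz":0},
    {"x":0,"y":0,"z":-1,"rx":0,"ry":0,"rz":0},
    {"x":0,"y":0,"z":-0.6,"rx":0,"ry":0,"rz":0},
    {"x":0,"y":0,"z":0,"rx":0,"ry":0,"rz":0},
    {"x":0,"y":0,"z":0,"rx":0,"ry":0,"rz":0}
  ]
}}

```text
clock: 6.77
position: [0.5413, -0.0016, 0.0687]
tcp_rot: [3.141, -0.0, -2.234]
contact_force: [0.3, 0.6, 0.8]
finger_gap: 0.6
grip_force: 0.0
```

>>> {"api": "carry_out", "payload": {
  "series": [
    {"x":0,"y":0,"z":0,"rx":0,"ry":0,"rz":0},
    {"x":0,"y":0,"z":0,"rx":0,"ry":0,"rz":0},
    {"x":0,"y":0,"z":0,"rx":0,"ry":0,"rz":0},
    {"x":0,"y":0,"z":0,"rx":0,"ry":0,"rz":0},
    {"x":0,"y":0,"z":0,"rx":0,"ry":0,"rz":0},
    {"x":0,"y":0,"z":0,"rx":0,"ry":0,"rz":0}
  ],
  "jaw": 1,
  "squeeze": 60
}}

```text
clock: 7.27
position: [0.542, -0.002, 0.0697]
tcp_rot: [-3.14, 0.0, -2.235]
contact_force: [0.9, -1.8, 4.5]
finger_gap: 0.364
grip_force: 58.9
```

```bash
cat > st.py <<'E'
from h import *
s=sense(); print(round(s["clock"],2),s["position"].round(4),s["tcp_rot"].round(3),"q",s["joint_positions"].round(3),"F",s["contact_force"].round(1),"T",s["ft_torque"].round(3),"gap",round(s["finger_gap"],3),"grip",round(s["grip_force"],1))
E
python3 st.py
```

```text
7.27 [ 0.542  -0.002   0.0697] [-3.14   0.    -2.235] q [ 0.663  0.949 -1.179  1.903  1.033  1.066  1.506] F [ 0.9 -1.8  4.5] T [-0.359 -0.094 -0.031] gap 0.364 grip 58.9
```

>>> {"api": "carry_out", "payload": {
  "series": [
    {"x":0,"y":0,"z":0,"rx":0,"ry":0,"rz":-0.05},
    {"x":0,"y":0,"z":0,"rx":0,"ry":0,"rz":-0.05},
    {"x":0,"y":0,"z":0,"rx":0,"ry":0,"rz":-0.05},
    {"x":0,"y":0,"z":0,"rx":0,"ry":0,"rz":-0.05},
    {"x":0,"y":0,"z":0,"rx":0,"ry":0,"rz":0}
  ]
}}

```text
clock: 7.68
position: [0.5418, -0.0018, 0.0697]
tcp_rot: [-3.141, 0.0, -2.438]
contact_force: [0.0, -0.6, 5.1]
finger_gap: 0.36
grip_force: 59.0
```

```bash
python3 st.py
```

```text
7.68 [ 0.5418 -0.0018  0.0697] [-3.141  0.    -2.438] q [ 0.649  0.928 -1.148  1.904  1.01   1.04   1.318] F [ 0.  -0.6  5.1] T [0.065 0.115 0.008] gap 0.36 grip 59.0
```

>>> {"api": "carry_out", "payload": {
  "series": [
    {"x":0,"y":0,"z":0,"rx":0,"ry":0,"rz":-0.05},
    {"x":0,"y":0,"z":0,"rx":0,"ry":0,"rz":-0.05},
    {"x":0,"y":0,"z":0,"rx":0,"ry":0,"rz":0}
  ]
}}

```text
clock: 7.93
position: [0.5417, -0.0016, 0.0697]
tcp_rot: [-3.141, 0.0, -2.537]
contact_force: [-1.1, 0.4, 6.6]
finger_gap: 0.362
grip_force: 59.2
```

```bash
python3 st.py
```

```text
7.93 [ 0.5417 -0.0016  0.0697] [-3.141  0.    -2.537] q [ 0.642  0.918 -1.133  1.904  0.999  1.027  1.226] F [-1.1  0.4  6.6] T [ 0.216  0.317 -0.038] gap 0.362 grip 59.2
```

>>> {"api": "carry_out", "payload": {
  "series": [
    {"x":0,"y":0,"z":0,"rx":0,"ry":0,"rz":-0.05},
    {"x":0,"y":0,"z":0,"rx":0,"ry":0,"rz":-0.05},
    {"x":0,"y":0,"z":0,"rx":0,"ry":0,"rz":0}
  ]
}}

```text
clock: 8.18
position: [0.5416, -0.0015, 0.0697]
tcp_rot: [-3.141, 0.001, -2.637]
contact_force: [-1.1, 2.8, 8.1]
finger_gap: 0.359
grip_force: 59.2
```

```bash
python3 st.py
```

```text
8.18 [ 0.5416 -0.0015  0.0697] [-3.141e+00  1.000e-03 -2.637e+00] q [ 0.634  0.908 -1.117  1.905  0.987  1.014  1.134] F [-1.1  2.8  8.1] T [0.392 0.403 0.032] gap 0.359 grip 59.2
```

>>> {"api": "carry_out", "payload": {
  "series": [
    {"x":0,"y":0,"z":0,"rx":0,"ry":0,"rz":-0.05},
    {"x":0,"y":0,"z":0,"rx":0,"ry":0,"rz":-0.05},
    {"x":0,"y":0,"z":0,"rx":0,"ry":0,"rz":-0.05},
    {"x":0,"y":0,"z":0,"rx":0,"ry":0,"rz":0}
  ]
}}

```text
clock: 8.52
position: [0.5416, -0.0013, 0.0697]
tcp_rot: [3.141, 0.001, -2.787]
contact_force: [-1.3, 1.7, 6.5]
finger_gap: 0.362
grip_force: 59.2
```

```bash
python3 st.py
```

```text
8.52 [ 0.5416 -0.0013  0.0697] [ 3.141e+00  1.000e-03 -2.787e+00] q [ 0.621  0.892 -1.092  1.905  0.969  0.994  0.997] F [-1.3  1.7  6.5] T [0.571 0.633 0.006] gap 0.362 grip 59.2
```

>>> {"api": "carry_out", "payload": {
  "series": [
    {"x":0,"y":0,"z":0,"rx":0,"ry":0,"rz":-0.05},
    {"x":0,"y":0,"z":0,"rx":0,"ry":0,"rz":-0.05},
    {"x":0,"y":0,"z":0,"rx":0,"ry":0,"rz":-0.05},
    {"x":0,"y":0,"z":0,"rx":0,"ry":0,"rz":0}
  ]
}}

```text
clock: 8.85
position: [0.5416, -0.0011, 0.0697]
tcp_rot: [3.141, 0.001, -2.937]
contact_force: [-2.0, 4.3, 7.2]
finger_gap: 0.36
grip_force: 59.2
```

```bash
python3 st.py
```

```text
8.85 [ 0.5416 -0.0011  0.0697] [ 3.141e+00  1.000e-03 -2.937e+00] q [ 0.608  0.877 -1.066  1.906  0.95   0.974  0.86 ] F [-2.   4.3  7.2] T [ 0.92   0.535 -0.086] gap 0.36 grip 59.2
```

>>> {"api": "carry_out", "payload": {
  "series": [
    {"x":0,"y":0,"z":0,"rx":0,"ry":0,"rz":-0.05},
    {"x":0,"y":0,"z":0,"rx":0,"ry":0,"rz":-0.05},
    {"x":0,"y":0,"z":0,"rx":0,"ry":0,"rz":-0.05},
    {"x":0,"y":0,"z":0,"rx":0,"ry":0,"rz":0}
  ]
}}

```text
clock: 9.18
position: [0.5415, -0.0008, 0.0697]
tcp_rot: [3.14, 0.001, -3.086]
contact_force: [-2.4, 4.2, 6.5]
finger_gap: 0.362
grip_force: 59.2
```

```bash
python3 st.py
```

```text
9.18 [ 0.5415 -0.0008  0.0697] [ 3.140e+00  1.000e-03 -3.086e+00] q [ 0.595  0.862 -1.04   1.907  0.93   0.954  0.724] F [-2.4  4.2  6.5] T [1.153 0.553 0.   ] gap 0.362 grip 59.2
```

>>> {"api": "carry_out", "payload": {
  "series": [
    {"x":0,"y":0,"z":0,"rx":0,"ry":0,"rz":-0.05},
    {"x":0,"y":0,"z":0,"rx":0,"ry":0,"rz":-0.05},
    {"x":0,"y":0,"z":0,"rx":0,"ry":0,"rz":-0.05},
    {"x":0,"y":0,"z":0,"rx":0,"ry":0,"rz":0}
  ]
}}

```text
clock: 9.52
position: [0.5416, -0.0006, 0.0697]
tcp_rot: [3.14, 0.001, 3.047]
contact_force: [-2.7, 5.9, 6.1]
finger_gap: 0.36
grip_force: 59.1
```

```bash
python3 st.py
```

```text
9.52 [ 0.5416 -0.0006  0.0697] [3.140e+00 1.000e-03 3.047e+00] q [ 0.58   0.847 -1.013  1.907  0.91   0.934  0.589] F [-2.7  5.9  6.1] T [ 1.445  0.474 -0.021] gap 0.36 grip 59.1
```

>>> {"api": "carry_out", "payload": {
  "series": [
    {"x":0,"y":0,"z":0,"rx":0,"ry":0,"rz":-0.05},
    {"x":0,"y":0,"z":0,"rx":0,"ry":0,"rz":-0.05},
    {"x":0,"y":0,"z":0,"rx":0,"ry":0,"rz":-0.05},
    {"x":0,"y":0,"z":0,"rx":0,"ry":0,"rz":0}
  ]
}}

```text
clock: 9.85
position: [0.5416, -0.0004, 0.0697]
tcp_rot: [3.139, 0.0, 2.897]
contact_force: [-1.1, 6.5, 5.3]
finger_gap: 0.362
grip_force: 59.1
```

```bash
python3 st.py
```

```text
9.85 [ 5.416e-01 -4.000e-04  6.970e-02] [3.139 0.    2.897] q [ 0.564  0.832 -0.985  1.908  0.889  0.914  0.455] F [-1.1  6.5  5.3] T [ 1.661  0.327 -0.042] gap 0.362 grip 59.1
```

>>> {"api": "carry_out", "payload": {
  "series": [
    {"x":0,"y":0,"z":0,"rx":0,"ry":0,"rz":-0.05},
    {"x":0,"y":0,"z":0,"rx":0,"ry":0,"rz":-0.05},
    {"x":0,"y":0,"z":0,"rx":0,"ry":0,"rz":-0.05},
    {"x":0,"y":0,"z":0,"rx":0,"ry":0,"rz":0}
  ]
}}

```text
clock: 10.18
position: [0.5418, -0.0002, 0.0697]
tcp_rot: [3.139, 0.0, 2.747]
contact_force: [-0.4, 7.7, 4.3]
finger_gap: 0.364
grip_force: 59.1
```

```bash
python3 st.py
```

```text
10.18 [ 5.418e-01 -2.000e-04  6.970e-02] [3.139 0.    2.747] q [ 0.548  0.818 -0.956  1.909  0.867  0.894  0.321] F [-0.4  7.7  4.3] T [1.915 0.246 0.004] gap 0.364 grip 59.1
```

>>> {"api": "carry_out", "payload": {
  "series": [
    {"x":0,"y":0.1,"z":0,"rx":0,"ry":0,"rz":-0.05},
    {"x":0,"y":0,"z":0,"rx":0,"ry":0,"rz":-0.05},
    {"x":0,"y":0,"z":0,"rx":0,"ry":0,"rz":-0.05},
    {"x":0,"y":0,"z":0,"rx":0,"ry":0,"rz":0}
  ]
}}

```text
clock: 10.52
position: [0.5419, 0.0002, 0.0697]
tcp_rot: [3.14, 0.0, 2.597]
contact_force: [-0.3, 4.6, 5.3]
finger_gap: 0.36
grip_force: 59.3
```

```bash
python3 st.py
```

```text
10.52 [5.419e-01 2.000e-04 6.970e-02] [3.14  0.    2.597] q [ 0.529  0.804 -0.925  1.909  0.844  0.876  0.187] F [-0.3  4.6  5.3] T [1.122 0.059 0.01 ] gap 0.36 grip 59.3
```

>>> {"api": "carry_out", "payload": {
  "series": [
    {"x":0,"y":0,"z":0,"rx":0,"ry":0,"rz":-0.05},
    {"x":0,"y":0,"z":0,"rx":0,"ry":0,"rz":-0.05},
    {"x":0,"y":0,"z":0,"rx":0,"ry":0,"rz":-0.05},
    {"x":0,"y":0,"z":0,"rx":0,"ry":0,"rz":0}
  ]
}}

```text
clock: 10.85
position: [0.542, 0.0003, 0.0697]
tcp_rot: [3.139, 0.0, 2.447]
contact_force: [0.6, 6.0, 5.9]
finger_gap: 0.357
grip_force: 59.3
```

```bash
python3 st.py
```

```text
10.85 [5.42e-01 3.00e-04 6.97e-02] [3.139 0.    2.447] q [ 0.511  0.79  -0.895  1.91   0.821  0.856  0.056] F [0.6 6.  5.9] T [ 1.272 -0.183 -0.007] gap 0.357 grip 59.3
```

>>> {"api": "carry_out", "payload": {
  "series": [
    {"x":0,"y":0,"z":0,"rx":0,"ry":0,"rz":-0.05},
    {"x":0,"y":0,"z":0,"rx":0,"ry":0,"rz":-0.05},
    {"x":0,"y":0,"z":0,"rx":0,"ry":0,"rz":-0.05},
    {"x":0,"y":0,"z":0,"rx":0,"ry":0,"rz":0}
  ]
}}

```text
clock: 11.18
position: [0.5422, 0.0005, 0.0697]
tcp_rot: [3.139, -0.0, 2.298]
contact_force: [2.9, 6.9, 3.9]
finger_gap: 0.362
grip_force: 59.1
```

```bash
python3 st.py
```

```text
11.18 [5.422e-01 5.000e-04 6.970e-02] [ 3.139 -0.     2.298] q [ 0.492  0.776 -0.863  1.911  0.796  0.837 -0.075] F [2.9 6.9 3.9] T [ 1.508 -0.484  0.084] gap 0.362 grip 59.1
```

>>> {"api": "carry_out", "payload": {
  "series": [
    {"x":0,"y":0,"z":0,"rx":0,"ry":0,"rz":-0.05},
    {"x":0,"y":0,"z":0,"rx":0,"ry":0,"rz":0},
    {"x":0,"y":0,"z":0,"rx":0,"ry":0,"rz":0}
  ]
}}

```text
clock: 11.43
position: [0.5422, 0.0005, 0.0697]
tcp_rot: [3.139, -0.0, 2.251]
contact_force: [1.8, 6.0, 4.8]
finger_gap: 0.363
grip_force: 59.2
```

```bash
python3 st.py
```

```text
11.43 [5.422e-01 5.000e-04 6.970e-02] [ 3.139 -0.     2.251] q [ 0.486  0.772 -0.853  1.911  0.789  0.831 -0.116] F [1.8 6.  4.8] T [ 1.4   -0.511  0.213] gap 0.363 grip 59.2
```

>>> {"api": "carry_out", "payload": {
  "series": [
    {"x":0,"y":0,"z":0,"rx":0,"ry":0,"rz":-0.05},
    {"x":0,"y":0,"z":0,"rx":0,"ry":0,"rz":0},
    {"x":0,"y":0,"z":0,"rx":0,"ry":0,"rz":0}
  ]
}}

```text
clock: 11.68
position: [0.5423, 0.0006, 0.0697]
tcp_rot: [3.138, -0.0, 2.201]
contact_force: [2.4, 4.9, 4.7]
finger_gap: 0.363
grip_force: 59.1
```

```bash
python3 st.py
```

```text
11.68 [0.5423 0.0006 0.0697] [ 3.138 -0.     2.201] q [ 0.479  0.768 -0.843  1.912  0.78   0.825 -0.159] F [2.4 4.9 4.7] T [ 1.416 -0.617  0.286] gap 0.363 grip 59.1
```

>>> {"api": "carry_out", "payload": {
  "series": [
    {"x":0,"y":0,"z":0,"rx":0,"ry":0,"rz":-0.05},
    {"x":0,"y":0,"z":0,"rx":0,"ry":0,"rz":0},
    {"x":0,"y":0,"z":0,"rx":0,"ry":0,"rz":0}
  ]
}}

```text
clock: 11.93
position: [0.5424, 0.0006, 0.0697]
tcp_rot: [3.138, -0.001, 2.151]
contact_force: [2.0, 5.9, 3.8]
finger_gap: 0.36
grip_force: 59.1
```

```bash
python3 st.py
```

```text
11.93 [0.5424 0.0006 0.0697] [ 3.138e+00 -1.000e-03  2.151e+00] q [ 0.473  0.763 -0.832  1.912  0.772  0.819 -0.202] F [2.  5.9 3.8] T [ 1.388 -0.74   0.36 ] gap 0.36 grip 59.1
```

>>> {"api": "carry_out", "payload": {
  "series": [
    {"x":0,"y":0,"z":0,"rx":0,"ry":0,"rz":-0.05},
    {"x":0,"y":0,"z":0,"rx":0,"ry":0,"rz":0},
    {"x":0,"y":0,"z":0,"rx":0,"ry":0,"rz":0}
  ]
}}

```text
clock: 12.18
position: [0.5424, 0.0006, 0.0697]
tcp_rot: [3.138, -0.001, 2.101]
contact_force: [3.6, 5.0, 4.7]
finger_gap: 0.357
grip_force: 59.1
```

```bash
python3 st.py
```

```text
12.18 [0.5424 0.0006 0.0697] [ 3.138e+00 -1.000e-03  2.101e+00] q [ 0.466  0.759 -0.821  1.912  0.763  0.813 -0.245] F [3.6 5.  4.7] T [ 1.428 -0.775  0.315] gap 0.357 grip 59.1
```

The lock caught at yaw ≈2.32. Torque then rose to the nut's 0.3 N m plateau at ≈2.175. Now I turn the nut about 1.4 rad further, following its rise.

>>> {"api": "carry_out", "payload": {
  "series": [
    {"x":0,"y":0,"z":0.05,"rx":0,"ry":0,"rz":-0.07},
    {"x":0,"y":0,"z":0.022,"rx":0,"ry":0,"rz":-0.07},
    {"x":0,"y":0,"z":0.022,"rx":0,"ry":0,"rz":-0.07},
    {"x":0,"y":0,"z":0.022,"rx":0,"ry":0,"rz":-0.07},
    {"x":0,"y":0,"z":0.022,"rx":0,"ry":0,"rz":-0.07},
    {"x":0,"y":0,"z":0.022,"rx":0,"ry":0,"rz":-0.07},
    {"x":0,"y":0,"z":0.022,"rx":0,"ry":0,"rz":-0.07},
    {"x":0,"y":0,"z":0,"rx":0,"ry":0,"rz":0}
  ],
  "squeeze": 70
}}

```text
clock: 12.85
position: [0.5431, 0.0007, 0.0715]
tcp_rot: [3.137, -0.002, 1.607]
contact_force: [8.6, 6.5, -5.0]
finger_gap: 0.356
grip_force: 69.5
```

```bash
python3 st.py
```

```text
12.85 [0.5431 0.0007 0.0715] [ 3.137e+00 -2.000e-03  1.607e+00] q [ 0.395  0.717 -0.711  1.914  0.67   0.758 -0.664] F [ 8.6  6.5 -5. ] T [ 1.535 -2.089  0.29 ] gap 0.356 grip 69.5
```

>>> {"api": "carry_out", "payload": {
  "series": [
    {"x":0.1,"y":0.05,"z":0.0,"rx":0,"ry":0,"rz":-0.075},
    {"x":0,"y":0,"z":0.023,"rx":0,"ry":0,"rz":-0.075},
    {"x":0,"y":0,"z":0.023,"rx":0,"ry":0,"rz":-0.075},
    {"x":0,"y":0,"z":0.023,"rx":0,"ry":0,"rz":-0.075},
    {"x":0,"y":0,"z":0.023,"rx":0,"ry":0,"rz":-0.075},
    {"x":0,"y":0,"z":0.023,"rx":0,"ry":0,"rz":-0.075},
    {"x":0,"y":0,"z":0.023,"rx":0,"ry":0,"rz":-0.075},
    {"x":0,"y":0,"z":0.023,"rx":0,"ry":0,"rz":-0.075},
    {"x":0,"y":0,"z":0.023,"rx":0,"ry":0,"rz":-0.075},
    {"x":0,"y":0,"z":0,"rx":0,"ry":0,"rz":0}
  ]
}}

```text
clock: 13.68
position: [0.5441, 0.0004, 0.0735]
tcp_rot: [3.139, -0.004, 0.931]
contact_force: [7.1, 1.8, 0.1]
finger_gap: 0.359
grip_force: 70.0
```

```bash
python3 st.py
```

```text
13.68 [5.441e-01 4.000e-04 7.350e-02] [ 3.139 -0.004  0.931] q [ 0.285  0.671 -0.548  1.917  0.529  0.696 -1.221] F [7.1 1.8 0.1] T [ 0.453 -1.9    0.321] gap 0.359 grip 70.0
```

>>> {"api": "carry_out", "payload": {
  "series": [
    {"x":0,"y":0,"z":0.023,"rx":0,"ry":0,"rz":-0.075},
    {"x":0,"y":0,"z":0.023,"rx":0,"ry":0,"rz":-0.075},
    {"x":0,"y":0,"z":0.023,"rx":0,"ry":0,"rz":-0.07},
    {"x":0,"y":0,"z":0,"rx":0,"ry":0,"rz":0},
    {"x":0,"y":0,"z":0,"rx":0,"ry":0,"rz":0}
  ]
}}

```text
clock: 14.1
position: [0.5443, 0.0002, 0.0742]
tcp_rot: [3.139, -0.004, 0.715]
contact_force: [8.3, 0.4, 1.3]
finger_gap: 0.359
grip_force: 70.0
```

```bash
python3 st.py
```

```text
14.1 [5.443e-01 2.000e-04 7.420e-02] [ 3.139 -0.004  0.715] q [ 0.248  0.658 -0.494  1.918  0.481  0.678 -1.394] F [8.3 0.4 1.3] T [-0.022 -2.097  0.283] gap 0.359 grip 70.0
```

>>> {"api": "carry_out", "payload": {
  "series": [
    {"x":0,"y":0,"z":0,"rx":0,"ry":0,"rz":0},
    {"x":0,"y":0,"z":0,"rx":0,"ry":0,"rz":0},
    {"x":0,"y":0,"z":0,"rx":0,"ry":0,"rz":0},
    {"x":0,"y":0,"z":0,"rx":0,"ry":0,"rz":0},
    {"x":0,"y":0,"z":1.5,"rx":0,"ry":0,"rz":0},
    {"x":0,"y":0,"z":1.5,"rx":0,"ry":0,"rz":0},
    {"x":0,"y":0,"z":1.5,"rx":0,"ry":0,"rz":0},
    {"x":0,"y":0,"z":1.5,"rx":0,"ry":0,"rz":0},
    {"x":0,"y":0,"z":1.5,"rx":0,"ry":0,"rz":0},
    {"x":0,"y":0,"z":0,"rx":0,"ry":0,"rz":0},
    {"x":0,"y":0,"z":0,"rx":0,"ry":0,"rz":0}
  ],
  "jaw": 0.4
}}

```text
clock: 15.02
position: [0.5425, -0.0005, 0.1486]
tcp_rot: [3.141, -0.001, 0.714]
contact_force: [-0.4, 0.7, -0.4]
finger_gap: 0.601
grip_force: 0.0
```

```bash
python3 st.py;python3 nut.py w6.png
```

```text
15.02 [ 5.425e-01 -5.000e-04  1.486e-01] [ 3.141e+00 -1.000e-03  7.140e-01] q [ 0.301  0.55  -0.562  1.875  0.389  0.825 -1.319] F [-0.4  0.7 -0.4] T [ 0.029  0.021 -0.004] gap 0.601 grip 0.0
15.0667 [ 5.42139783e-01 -5.06366641e-04  1.47973415e-01] [ 3.14137980e+00 -2.75623266e-04  7.13513865e-01]
cam [0.6000245  0.05128035 0.29173879]
nut 162.5 [([342, 324], [0.5057, -0.1473]), ([356, 326], [0.5128, -0.1593]), ([359, 333], [0.5089, -0.1679]), ([342, 335], [0.4964, -0.1573])] [ 0.5069 -0.158   0.0905]
nut 1466.0 [([246, 179], [0.555, 0.0162]), ([266, 185], [0.5617, 0.0009]), ([271, 214], [0.5457, -0.019]), ([255, 227], [0.5282, -0.0168]), ([235, 220], [0.5222, 0.0]), ([230, 205], [0.5298, 0.0117]), ([232, 191], [0.5401, 0.0181])] [5.42e-01 2.00e-04 9.05e-02]
nut 353.0 [([384, 8], [0.7022, 0.0236]), ([381, 20], [0.6965, 0.0198]), ([374, 28], [0.6904, 0.0197]), ([360, 35], [0.6815, 0.0237]), ([352, 31], [0.6796, 0.0295]), ([352, 18], [0.6847, 0.0351]), ([360, 10], [0.6912, 0.0346]), ([370, 5], [0.6974, 0.0318])] [0.6906 0.0265 0.0905]
red 290.5 [([221, 287], [0.4618, -0.0337]), ([227, 288], [0.4645, -0.0385]), ([234, 310], [0.4496, -0.0593]), ([223, 311], [0.4419, -0.0522]), ([215, 292], [0.4539, -0.0329])] [ 0.4531 -0.0449  0.089 ]
red 292.5 [([235, 244], [0.5042, -0.0149]), ([236, 259], [0.4934, -0.0251]), ([231, 273], [0.4793, -0.031]), ([227, 275], [0.4753, -0.0296]), ([222, 272], [0.4749, -0.0242]), ([229, 245], [0.5001, -0.0116])] [ 0.4892 -0.0211  0.089 ]
253 200
178 140
```

>>> {"api": "carry_out", "payload": {
  "series": [
    {"x":-1,"y":-0.4,"z":0,"rx":0,"ry":0,"rz":-0.06},
    {"x":-1,"y":-0.4,"z":0,"rx":0,"ry":0,"rz":-0.06},
    {"x":-1,"y":-0.4,"z":0,"rx":0,"ry":0,"rz":-0.06},
    {"x":-1,"y":-0.4,"z":0,"rx":0,"ry":0,"rz":-0.06},
    {"x":-1,"y":-0.4,"z":0,"rx":0,"ry":0,"rz":-0.06},
    {"x":-0.8,"y":-0.3,"z":0,"rx":0,"ry":0,"rz":-0.04},
    {"x":0,"y":0,"z":0,"rx":0,"ry":0,"rz":0},
    {"x":0,"y":0,"z":0,"rx":0,"ry":0,"rz":0},
    {"x":0,"y":0,"z":0,"rx":0,"ry":0,"rz":0}
  ]
}}

```text
clock: 15.82
position: [0.4847, -0.023, 0.1479]
tcp_rot: [-3.141, -0.0, 0.375]
contact_force: [1.4, 0.1, 0.2]
finger_gap: 0.598
grip_force: 0.0
```

```bash
python3 st.py;python3 nut.py w7.png; python3 - <<'E'
import pickle
from h import *
c=pickle.load(open("w3.pkl","rb")); x=proj(c,[.515,-.012,.07]).astype(int);print(x)
x0=max(0,x[0]-80);y0=max(0,x[1]-60);print("crop",x0,y0)
save("w7b.png",cv2.resize(c["frame"][y0:y0+120,x0:x0+160],None,fx=5,fy=5,interpolation=cv2.INTER_CUBIC))
E
```

```text
15.82 [ 0.4847 -0.023   0.1479] [-3.141 -0.     0.375] q [ 0.307  0.458 -0.492  2.021  0.316  0.736 -1.574] F [1.4 0.1 0.2] T [-0.045 -0.005 -0.006] gap 0.598 grip 0.0
15.8667 [ 0.48473569 -0.02297657  0.14795865] [-3.14135665e+00 -4.83523092e-04  3.75206881e-01]
cam [0.55621691 0.00582881 0.2910035 ]
nut 1714.5 [([426, 220], [0.5238, -0.1636]), ([433, 235], [0.5142, -0.1768]), ([422, 253], [0.4959, -0.1778]), ([411, 258], [0.4881, -0.1717]), ([398, 258], [0.484, -0.1612]), ([388, 252], [0.486, -0.15]), ([382, 236], [0.4976, -0.1373]), ([391, 221], [0.5124, -0.1371]), ([407, 214], [0.5227, -0.1461])] [ 0.5055 -0.1573  0.0905]
nut 1618.0 [([238, 105], [0.5517, 0.0133]), ([265, 106], [0.5582, -0.0051]), ([275, 129], [0.5458, -0.0183]), ([262, 148], [0.5293, -0.0147]), ([238, 148], [0.5226, 0.0023]), ([227, 125], [0.5355, 0.0159])] [ 0.541  -0.001   0.0905]
red 336.0 [([259, 249], [0.447, -0.0457]), ([266, 246], [0.452, -0.0502]), ([282, 268], [0.4368, -0.0719]), ([273, 273], [0.429, -0.0665]), ([258, 256], [0.4403, -0.0475])] [ 0.4407 -0.0582  0.089 ]
red 277.0 [([253, 184], [0.4998, -0.0191]), ([257, 189], [0.4971, -0.0236]), ([257, 212], [0.4786, -0.0311]), ([249, 214], [0.4745, -0.0256]), ([247, 191], [0.4926, -0.0167])] [ 0.4877 -0.023   0.089 ]
red 241.5 [([475, 81], [0.6283, -0.137]), ([470, 85], [0.6248, -0.1354]), ([457, 85], [0.6214, -0.1268]), ([449, 78], [0.6232, -0.1188]), ([454, 73], [0.6272, -0.1202]), ([466, 72], [0.6308, -0.1276])] [ 0.6263 -0.1275  0.089 ]
253 122
178 62
[251 158]
crop 171 98
```

View pics/w7b.png

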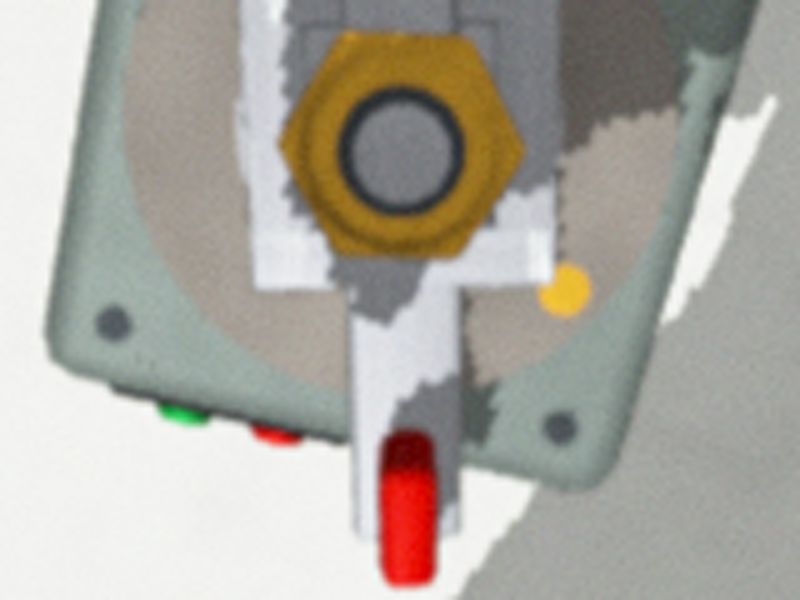

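The crop shows the washer axis vertical in the image, so it matches tool yaw 0.375. The fin's top face is centred near pixel (252.6,204). The nut has turned about 1.45 rad relative to the washer. Now I grasp the fin.

>>> {"api": "carry_out", "payload": {
  "series": [
    {"x":-0.05,"y":-0.1,"z":-1,"rx":0,"ry":0,"rz":0},
    {"x":0,"y":0,"z":-1,"rx":0,"ry":0,"rz":0},
    {"x":0,"y":0,"z":-1,"rx":0,"ry":0,"rz":0},
    {"x":0,"y":0,"z":-1,"rx":0,"ry":0,"rz":0},
    {"x":0,"y":0,"z":-1,"rx":0,"ry":0,"rz":0},
    {"x":0,"y":0,"z":-1,"rx":0,"ry":0,"rz":0},
    {"x":0,"y":0,"z":-1,"rx":0,"ry":0,"rz":0},
    {"x":0,"y":0,"z":-0.8,"rx":0,"ry":0,"rz":0},
    {"x":0,"y":0,"z":0,"rx":0,"ry":0,"rz":0}
  ]
}}

```text
clock: 16.62
position: [0.4831, -0.0242, 0.0686]
tcp_rot: [-3.141, 0.001, 0.374]
contact_force: [-1.0, -0.1, -0.3]
finger_gap: 0.601
grip_force: 0.0
```

>>> {"api": "carry_out", "payload": {
  "series": [
    {"x":0,"y":0,"z":0,"rx":0,"ry":0,"rz":0},
    {"x":0,"y":0,"z":0,"rx":0,"ry":0,"rz":0},
    {"x":0,"y":0,"z":0,"rx":0,"ry":0,"rz":0},
    {"x":0,"y":0,"z":0,"rx":0,"ry":0,"rz":0},
    {"x":0,"y":0,"z":0,"rx":0,"ry":0,"rz":0},
    {"x":0,"y":0,"z":0,"rx":0,"ry":0,"rz":0},
    {"x":0,"y":0,"z":0,"rx":0,"ry":0,"rz":0},
    {"x":0,"y":0,"z":0,"rx":0,"ry":0,"rz":0}
  ],
  "jaw": 1,
  "squeeze": 60
}}

```text
clock: 17.28
position: [0.484, -0.0244, 0.0705]
tcp_rot: [3.141, -0.001, 0.374]
contact_force: [-1.9, -0.1, 5.9]
finger_gap: 0.099
grip_force: 61.1
```

```bash
python3 st.py
```

```text
17.28 [ 0.484  -0.0244  0.0705] [ 3.141e+00 -1.000e-03  3.740e-01] q [ 0.24   0.585 -0.411  2.072  0.426  0.564 -1.671] F [-1.9 -0.1  5.9] T [0.001 0.196 0.042] gap 0.099 grip 61.1
```

>>> {"api": "carry_out", "payload": {
  "series": [
    {"x":-0.19,"y":-0.07,"z":0.03,"rx":0,"ry":0,"rz":0},
    {"x":-0.19,"y":-0.07,"z":0,"rx":0,"ry":0,"rz":0},
    {"x":-0.19,"y":-0.07,"z":0,"rx":0,"ry":0,"rz":0},
    {"x":-0.19,"y":-0.08,"z":0,"rx":0,"ry":0,"rz":0},
    {"x":0,"y":0,"z":0,"rx":0,"ry":0,"rz":0}
  ]
}}

```text
clock: 17.7
position: [0.4759, -0.0273, 0.0706]
tcp_rot: [3.141, -0.0, 0.374]
contact_force: [-1.0, -0.4, 3.9]
finger_gap: 0.101
grip_force: 60.6
```

```bash
python3 st.py
```

```text
17.7 [ 0.4759 -0.0273  0.0706] [ 3.141 -0.     0.374] q [ 0.247  0.576 -0.411  2.091  0.427  0.553 -1.67 ] F [-1.  -0.4  3.9] T [0.07  0.083 0.018] gap 0.101 grip 60.6
```

Sliding freely; I continue.

>>> {"api": "carry_out", "payload": {
  "series": [
    {"x":-0.37,"y":-0.15,"z":0,"rx":0,"ry":0,"rz":0},
    {"x":-0.37,"y":-0.15,"z":0,"rx":0,"ry":0,"rz":0},
    {"x":-0.37,"y":-0.14,"z":0,"rx":0,"ry":0,"rz":0},
    {"x":-0.37,"y":-0.15,"z":0,"rx":0,"ry":0,"rz":0},
    {"x":-0.37,"y":-0.15,"z":0,"rx":0,"ry":0,"rz":0},
    {"x":0,"y":0,"z":0,"rx":0,"ry":0,"rz":0}
  ]
}}

```text
clock: 18.2
position: [0.4566, -0.0352, 0.0705]
tcp_rot: [3.141, 0.001, 0.373]
contact_force: [-4.6, -1.2, 5.0]
finger_gap: 0.097
grip_force: 60.8
```

```bash
python3 st.py
```

```text
18.2 [ 0.4566 -0.0352  0.0705] [3.141e+00 1.000e-03 3.730e-01] q [ 0.264  0.557 -0.409  2.137  0.432  0.527 -1.666] F [-4.6 -1.2  5. ] T [-0.266  0.724  0.04 ] gap 0.097 grip 60.8
```

>>> {"api": "carry_out", "payload": {
  "series": [
    {"x":-0.37,"y":-0.15,"z":0,"rx":0,"ry":0,"rz":0},
    {"x":-0.37,"y":-0.15,"z":0,"rx":0,"ry":0,"rz":0},
    {"x":-0.37,"y":-0.14,"z":0,"rx":0,"ry":0,"rz":0},
    {"x":-0.37,"y":-0.15,"z":0,"rx":0,"ry":0,"rz":0},
    {"x":0,"y":0,"z":0,"rx":0,"ry":0,"rz":0}
  ]
}}

```text
clock: 18.62
position: [0.4419, -0.041, 0.0704]
tcp_rot: [3.141, 0.001, 0.373]
contact_force: [-2.2, -0.5, 3.7]
finger_gap: 0.102
grip_force: 60.5
```

```bash
python3 st.py
```

```text
18.62 [ 0.4419 -0.041   0.0704] [3.141e+00 1.000e-03 3.730e-01] q [ 0.277  0.542 -0.408  2.172  0.436  0.506 -1.662] F [-2.2 -0.5  3.7] T [-0.117  0.45   0.021] gap 0.102 grip 60.5
```

The washer is 45 mm out and clear. I lift it and carry it to the tray (centre ≈(0.509, 0.267), long axis ≈105°), so the fin goes to (0.519, 0.230) with yaw 1.83.

>>> {"api": "carry_out", "payload": {
  "series": [
    {"x":-0.37,"y":-0.15,"z":0.05,"rx":0,"ry":0,"rz":0},
    {"x":-0.37,"y":-0.15,"z":0.1,"rx":0,"ry":0,"rz":0},
    {"x":0,"y":0,"z":0.7,"rx":0,"ry":0,"rz":0},
    {"x":0,"y":0,"z":1.3,"rx":0,"ry":0,"rz":0},
    {"x":0,"y":0,"z":1.7,"rx":0,"ry":0,"rz":0},
    {"x":0,"y":0,"z":1.7,"rx":0,"ry":0,"rz":0},
    {"x":0,"y":0,"z":1.7,"rx":0,"ry":0,"rz":0},
    {"x":0,"y":0,"z":1.7,"rx":0,"ry":0,"rz":0},
    {"x":0,"y":0,"z":1,"rx":0,"ry":0,"rz":0},
    {"x":0,"y":0,"z":0,"rx":0,"ry":0,"rz":0}
  ]
}}

```text
clock: 19.45
position: [0.4362, -0.0437, 0.1718]
tcp_rot: [3.14, -0.003, 0.373]
contact_force: [0.7, 0.2, -1.7]
finger_gap: 0.097
grip_force: 60.0
```

```bash
python3 st.py
```

```text
19.45 [ 0.4362 -0.0437  0.1718] [ 3.14e+00 -3.00e-03  3.73e-01] q [ 0.4    0.354 -0.533  2.112  0.266  0.736 -1.502] F [ 0.7  0.2 -1.7] T [-0.    -0.005 -0.034] gap 0.097 grip 60.0
```

>>> {"api": "carry_out", "payload": {
  "series": [
    {"x":0.7,"y":1.2,"z":0,"rx":0,"ry":0,"rz":0.06},
    {"x":0.7,"y":1.9,"z":0,"rx":0,"ry":0,"rz":0.1},
    {"x":0.7,"y":2.3,"z":0,"rx":0,"ry":0,"rz":0.12},
    {"x":0.7,"y":2.3,"z":0,"rx":0,"ry":0,"rz":0.12},
    {"x":0.7,"y":2.3,"z":0,"rx":0,"ry":0,"rz":0.12},
    {"x":0.7,"y":2.3,"z":0,"rx":0,"ry":0,"rz":0.12},
    {"x":0.7,"y":2.3,"z":0,"rx":0,"ry":0,"rz":0.12},
    {"x":0.7,"y":2.3,"z":0,"rx":0,"ry":0,"rz":0.12},
    {"x":0.7,"y":2.3,"z":0,"rx":0,"ry":0,"rz":0.12},
    {"x":0.7,"y":2.3,"z":0,"rx":0,"ry":0,"rz":0.12},
    {"x":0.7,"y":2.3,"z":0,"rx":0,"ry":0,"rz":0.12},
    {"x":0.7,"y":2.0,"z":0,"rx":0,"ry":0,"rz":0.1}
  ]
}}

```text
clock: 20.45
position: [0.5192, 0.2165, 0.1688]
tcp_rot: [-3.14, -0.001, 1.722]
contact_force: [-0.5, -0.8, -1.1]
finger_gap: 0.102
grip_force: 60.0
```

>>> {"api": "carry_out", "payload": {
  "series": [
    {"x":0.2,"y":1.5,"z":0,"rx":0,"ry":0,"rz":0.08},
    {"x":0,"y":0.4,"z":0,"rx":0,"ry":0,"rz":0.06},
    {"x":0,"y":0,"z":0,"rx":0,"ry":0,"rz":0},
    {"x":0,"y":0,"z":0,"rx":0,"ry":0,"rz":0},
    {"x":0,"y":0,"z":0,"rx":0,"ry":0,"rz":0}
  ]
}}

```text
clock: 20.87
position: [0.5213, 0.2329, 0.1694]
tcp_rot: [-3.141, -0.0, 1.851]
contact_force: [0.4, -0.4, -1.0]
finger_gap: 0.096
grip_force: 60.0
```

```bash
python3 st.py; python3 - <<'E'
from h import *
for n in ("wrist","scene","side"):
    c=capture(n); save("t_"+n+".png",c["frame"])
    hsv=cv2.cvtColor(c["frame"],cv2.COLOR_RGB2HSV);H,S,V=[hsv[...,i] for i in range(3)]
    m=(((H<6)|(H>172))&(S>140)&(V>60)).astype(np.uint8)
    for k in cv2.findContours(m,cv2.RETR_EXTERNAL,cv2.CHAIN_APPROX_NONE)[0]:
        if cv2.contourArea(k)>10: print(n,cv2.boundingRect(k))
    print(n,"exp fin",proj(c,[*sense()["position"][:2],sense()["position"][2]+.01]))
    if n=="wrist":
        print("tray corners px",[proj(c,p).round(0).tolist() for p in ([.476,.171,.017],[.437,.332,.017],[.54,.361,.017],[.586,.2,.017])])
        g=cv2.cvtColor(c["frame"],cv2.COLOR_RGB2GRAY)
        br=((S<25)&(V>235)).astype(np.uint8)
        for k in cv2.findContours(br,cv2.RETR_EXTERNAL,cv2.CHAIN_APPROX_SIMPLE)[0]:
            if cv2.contourArea(k)>1500: print("bright",cv2.boundingRect(k),cv2.approxPolyDP(cv2.convexHull(k),5,True)[:,0].tolist())
E
```

```text
20.87 [0.5213 0.2329 0.1694] [-3.141 -0.     1.851] q [ 0.066  0.645 -0.862  1.774  0.575  0.995 -0.742] F [ 0.4 -0.4 -1. ] T [-0.058  0.05  -0.   ] gap 0.096 grip 60.0
wrist (327, 246, 11, 13)
wrist (241, 220, 18, 49)
wrist exp fin [253.9745634  250.44460718]
tray corners px [[202.0, 213.0], [200.0, 63.0], [305.0, 64.0], [296.0, 215.0]]
scene (207, 276, 6, 13)
scene exp fin [185.42601352 131.96915672]
side (205, 240, 5, 8)
side (339, 221, 14, 7)
side (248, 190, 5, 14)
side (261, 189, 4, 6)
side exp fin [250.09835289 193.83857904]
```

>>> {"api": "carry_out", "payload": {
  "series": [
    {"x":-0.2,"y":-0.3,"z":-1,"rx":0,"ry":0,"rz":-0.02},
    {"x":0,"y":0,"z":-2,"rx":0,"ry":0,"rz":0},
    {"x":0,"y":0,"z":-2,"rx":0,"ry":0,"rz":0},
    {"x":0,"y":0,"z":-2,"rx":0,"ry":0,"rz":0},
    {"x":0,"y":0,"z":-2,"rx":0,"ry":0,"rz":0},
    {"x":0,"y":0,"z":-2,"rx":0,"ry":0,"rz":0},
    {"x":0,"y":0,"z":-2,"rx":0,"ry":0,"rz":0},
    {"x":0,"y":0,"z":-1,"rx":0,"ry":0,"rz":0},
    {"x":0,"y":0,"z":-0.7,"rx":0,"ry":0,"rz":0},
    {"x":0,"y":0,"z":-0.2,"rx":0,"ry":0,"rz":0},
    {"x":0,"y":0,"z":0,"rx":0,"ry":0,"rz":0},
    {"x":0,"y":0,"z":0,"rx":0,"ry":0,"rz":0}
  ]
}}

```text
clock: 22.02
position: [0.52, 0.2307, 0.0219]
tcp_rot: [3.14, -0.001, 1.833]
contact_force: [0.2, 0.6, -1.6]
finger_gap: 0.098
grip_force: 59.9
```

```bash
python3 st.py
```

```text
22.02 [0.52   0.2307 0.0219] [ 3.140e+00 -1.000e-03  1.833e+00] q [-0.037  0.835 -0.703  1.857  0.781  0.748 -0.92 ] F [ 0.2  0.6 -1.6] T [-0.02  -0.01  -0.004] gap 0.098 grip 59.9
```

>>> {"api": "carry_out", "payload": {
  "series": [
    {"x":0,"y":0,"z":-0.1,"rx":0,"ry":0,"rz":0},
    {"x":0,"y":0,"z":-0.05,"rx":0,"ry":0,"rz":0},
    {"x":0,"y":0,"z":0,"rx":0,"ry":0,"rz":0},
    {"x":0,"y":0,"z":0,"rx":0,"ry":0,"rz":0}
  ]
}}

```text
clock: 22.35
position: [0.5196, 0.2305, 0.0198]
tcp_rot: [3.141, -0.0, 1.833]
contact_force: [-0.3, -0.1, -1.2]
finger_gap: 0.096
grip_force: 59.9
```

```bash
python3 st.py
```

```text
22.35 [0.5196 0.2305 0.0198] [ 3.141 -0.     1.833] q [-0.039  0.838 -0.7    1.858  0.784  0.745 -0.922] F [-0.3 -0.1 -1.2] T [-0.046  0.03  -0.012] gap 0.096 grip 59.9
```

>>> {"api": "carry_out", "payload": {
  "series": [
    {"x":0,"y":0,"z":-0.2,"rx":0,"ry":0,"rz":0},
    {"x":0,"y":0,"z":-0.15,"rx":0,"ry":0,"rz":0},
    {"x":0,"y":0,"z":-0.1,"rx":0,"ry":0,"rz":0},
    {"x":0,"y":0,"z":0,"rx":0,"ry":0,"rz":0},
    {"x":0,"y":0,"z":0,"rx":0,"ry":0,"rz":0}
  ]
}}

```text
clock: 22.77
position: [0.5196, 0.2305, 0.0155]
tcp_rot: [3.141, -0.0, 1.834]
contact_force: [-3.6, -2.9, 13.0]
finger_gap: 0.096
grip_force: 61.9
```

```bash
python3 st.py
```

```text
22.77 [0.5196 0.2305 0.0155] [ 3.141 -0.     1.834] q [-0.043  0.844 -0.695  1.859  0.791  0.739 -0.927] F [-3.6 -2.9 13. ] T [-0.671  0.753 -0.046] gap 0.096 grip 61.9
```

>>> {"api": "carry_out", "payload": {
  "series": [
    {"x":0,"y":0,"z":-0.08,"rx":0,"ry":0,"rz":0},
    {"x":0,"y":0,"z":0,"rx":0,"ry":0,"rz":0},
    {"x":0,"y":0,"z":0,"rx":0,"ry":0,"rz":0}
  ]
}}

```text
clock: 23.02
position: [0.5196, 0.2304, 0.0154]
tcp_rot: [3.141, 0.0, 1.833]
contact_force: [-8.5, -7.6, 29.8]
finger_gap: 0.104
grip_force: 64.3
```

```bash
python3 st.py
```

```text
23.02 [0.5196 0.2304 0.0154] [3.141 0.    1.833] q [-0.043  0.844 -0.695  1.859  0.791  0.739 -0.928] F [-8.5 -7.6 29.8] T [-1.369  1.845 -0.029] gap 0.104 grip 64.3
```

The washer is on the tray floor. I ease the pressure, release and rise.

>>> {"api": "carry_out", "payload": {
  "series": [
    {"x":0,"y":0,"z":0.1,"rx":0,"ry":0,"rz":0},
    {"x":0,"y":0,"z":0.03,"rx":0,"ry":0,"rz":0},
    {"x":0,"y":0,"z":0,"rx":0,"ry":0,"rz":0}
  ]
}}

```text
clock: 23.27
position: [0.5196, 0.2305, 0.0155]
tcp_rot: [3.141, -0.0, 1.834]
contact_force: [-1.2, -0.8, 6.0]
finger_gap: 0.096
grip_force: 60.9
```

>>> {"api": "carry_out", "payload": {
  "series": [
    {"x":0,"y":0,"z":0,"rx":0,"ry":0,"rz":0},
    {"x":0,"y":0,"z":0,"rx":0,"ry":0,"rz":0},
    {"x":0,"y":0,"z":0,"rx":0,"ry":0,"rz":0},
    {"x":0,"y":0,"z":0,"rx":0,"ry":0,"rz":0},
    {"x":0,"y":0,"z":0,"rx":0,"ry":0,"rz":0}
  ],
  "jaw": 0.7
}}

```text
clock: 23.68
position: [0.5195, 0.2305, 0.0155]
tcp_rot: [3.142, -0.001, 1.834]
contact_force: [0.0, 0.0, -0.6]
finger_gap: 0.3
grip_force: 0.0
```

>>> {"api": "carry_out", "payload": {
  "series": [
    {"x":0,"y":0,"z":1,"rx":0,"ry":0,"rz":0},
    {"x":0,"y":0,"z":1.5,"rx":0,"ry":0,"rz":0},
    {"x":0,"y":0,"z":2,"rx":0,"ry":0,"rz":0},
    {"x":0,"y":0,"z":2,"rx":0,"ry":0,"rz":0},
    {"x":0,"y":0,"z":2,"rx":0,"ry":0,"rz":0},
    {"x":0,"y":0,"z":2,"rx":0,"ry":0,"rz":0},
    {"x":0,"y":0,"z":2,"rx":0,"ry":0,"rz":0},
    {"x":0,"y":-1,"z":2,"rx":0,"ry":0,"rz":0},
    {"x":0,"y":-2,"z":1,"rx":0,"ry":0,"rz":0},
    {"x":0,"y":-2,"z":0,"rx":0,"ry":0,"rz":0},
    {"x":0,"y":-1,"z":0,"rx":0,"ry":0,"rz":0},
    {"x":0,"y":0,"z":0,"rx":0,"ry":0,"rz":0}
  ]
}}

```text
clock: 24.68
position: [0.5198, 0.1681, 0.1713]
tcp_rot: [3.141, 0.001, 1.831]
contact_force: [0.2, -0.4, -0.5]
finger_gap: 0.302
grip_force: 0.0
```

```bash
python3 st.py; python3 - <<'E'
from h import *
import pickle
P={}
for n in ("wrist","scene","side"):
    c=capture(n); save("f_"+n+".png",c["frame"]); P[n]=c
    hsv=cv2.cvtColor(c["frame"],cv2.COLOR_RGB2HSV);H,S,V=[hsv[...,i] for i in range(3)]
    for nm,m in dict(red=((H<6)|(H>172))&(S>140)&(V>60),blue=(H>105)&(H<128)&(S>130)).items():
      for k in cv2.findContours(m.astype(np.uint8),cv2.RETR_EXTERNAL,cv2.CHAIN_APPROX_NONE)[0]:
        if cv2.contourArea(k)>10:
          x,y,w,h=cv2.boundingRect(k); print(n,nm,(x,y,w,h),plane(c,x+w/2,y+h/2,.028).round(3)[:2])
    if n=="wrist":
        # red-free tray interior: print greys along the row profile? use edges -> lines
        g=cv2.cvtColor(c["frame"],cv2.COLOR_RGB2GRAY); e=cv2.Canny(g,40,120)
        for l in cv2.HoughLinesP(e,1,np.pi/180,60,minLineLength=70,maxLineGap=8)[:,0]:
            a,b=plane(c,l[0],l[1],.017),plane(c,l[2],l[3],.017)
            if max(l[1],l[3])<330: print(l.tolist(),a[:2].round(3).tolist(),b[:2].round(3).tolist())
pickle.dump(P,open("f.pkl","wb"))
E
```

```text
24.68 [0.5198 0.1681 0.1713] [3.141e+00 1.000e-03 1.831e+00] q [ 0.193  0.607 -0.87   1.837  0.56   0.964 -0.663] F [ 0.2 -0.4 -0.5] T [-0.044 -0.049 -0.046] gap 0.302 grip 0.0
wrist red (349, 199, 11, 13) [0.644 0.166]
wrist red (260, 110, 10, 21) [0.517 0.232]
wrist blue (411, 280, 34, 30) [0.784 0.074]
wrist blue (445, 184, 34, 28) [0.76  0.207]
[100, 152, 114, 0] [0.347, 0.15] [0.347, 0.302]
[214, 0, 219, 150] [0.44, 0.326] [0.476, 0.187]
[94, 264, 111, 76] [0.352, -0.0] [0.351, 0.233]
[220, 29, 224, 163] [0.451, 0.304] [0.485, 0.174]
[86, 310, 106, 79] [0.348, -0.078] [0.346, 0.229]
[318, 162, 332, 3] [0.589, 0.203] [0.55, 0.353]
[436, 286, 511, 133] [0.798, 0.083] [0.784, 0.288]
[0, 241, 94, 189] [0.235, 0.003] [0.344, 0.104]
[311, 159, 322, 2] [0.58, 0.204] [0.54, 0.351]
[313, 163, 323, 25] [0.584, 0.2] [0.548, 0.333]
[217, 157, 316, 157] [0.476, 0.179] [0.585, 0.207]
[212, 0, 217, 156] [0.438, 0.326] [0.476, 0.18]
[317, 149, 327, 13] [0.583, 0.216] [0.548, 0.344]
[218, 159, 318, 159] [0.478, 0.177] [0.588, 0.206]
[397, 152, 472, 215] [0.671, 0.236] [0.792, 0.189]
[106, 117, 117, 0] [0.35, 0.19] [0.35, 0.303]
[105, 148, 118, 3] [0.352, 0.156] [0.351, 0.3]
[222, 163, 315, 163] [0.483, 0.173] [0.586, 0.201]
scene red (207, 276, 6, 13) [ 0.391 -0.1  ]
scene red (190, 173, 5, 8) [0.519 0.222]
scene blue (266, 151, 13, 9) [0.76  0.171]
side red (248, 261, 6, 15) [0.513 0.241]
side red (205, 240, 5, 8) [0.635 0.19 ]
side red (339, 221, 14, 7) [ 0.385 -0.035]
side red (261, 189, 4, 6) [ 0.639 -0.141]
side blue (141, 237, 14, 11) [0.753 0.238]
side blue (186, 193, 10, 10) [ 0.795 -0.016]
```

```bash
python3 -c "
from workcell import job_done; print(job_done())"
```

```text
the job is handed in; nothing more can be done
None
```

The job is handed in at about 25 s: the nut was backed off about 1.45 rad (≈4.6 mm) and released, and the washer was drawn out freely and laid fin-up inside the tray; the bottle is unmoved, and I kept clear of the tin and weight but did not re-measure them.

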